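Put the counting station back in order

ROBOT

A 6-joint arm with a two-finger parallel gripper is mounted at the origin on a cart in front of the work surface, level with it; the furniture and walls round the work are solid. World frame = base frame: x ahead of the robot, y to its left, z up, the work surface at z = 0. Lengths are in mm, angles in rad, forces in N, time in s.
With the tool pointing down it reaches from about 275 to 750 mm from the base axis. Payload 10.2 kg.
Tool frame: the origin (TCP) lies between the finger pads; the fingertips stand 19 mm ahead of it and the grasp point (between the pads) is the TCP; z points along the fingers, y is the line along which they close (so a half turn about z gives the same grasp; the last joint's range is limited). The gripper opens to 85 mm and grips with 20 to 120 N. Pads are 22 mm wide; open, the fingers measure 114 mm over their backs; the gripper's body (76 mm by 85 mm) begins 54 mm behind the grasp point. The pads swing forward as they close: fully open they stand 13 mm farther back than shut.
Start: joints at [-1.487, 0.313, 1.498, -0, 1.331, -0.223], TCP at [158.542, -500.495, 250.294] pointing down, gripper open.
Joint ranges: [-2.94, 2.94], [-0.97, 2.17], [0.19, 2.56], [-1.23, 4.37], [0.02, 3.11], [-2.88, 2.88]. Speed limits (rad/s): [2.39, 2.39, 3.01, 3.14, 3.14, 3.14].

INTERFACE

Orientations are given as a unit quaternion [w, x, y, z].
In Python, from rig import sense, capture, finish_job gives the robot as it stands. The module is installed in compiled form; this text tells all that it offers.
- The arm moves only by the tool move_arm, never from a script. Its argument "moves" is a list of rows, each an object with "turn": the turn, a rotation vector about the tool's x, y, z in rad, a list of three; "translation": the shift along the tool's x, y, z in mm, a list of three; "hand": the opening, from 0 (shut) to 1 (fully open). In form: [{"turn": [wx, wy, wz], "translation": [x, y, z], "hand": hand}, ...]. A call has 1 to 10 rows; each row shifts and turns the commanded pose from where the row before left it, along the tool's axes as they then stand; what a row does not reach is not made up. A row lasts 1/12 s, in which the tool goes at most 41.7 mm and 7.16 degrees, less where a joint would pass 70% of its speed; a pose out of reach is approached as far as the arm can. A call with a gripper value outside its range is refused whole. The fingers move at their own pace and stop on an object; "grip_force" is the grip in N (left out, the last holds). Time passes only in rows, so rows that do not move let the fingers close. It gives the time, the measured TCP pose, the force, the opening and the grip force at its end, in the units of the state.
- sense(): the state, without advancing time (a new reading comes with each control period).
- capture(name): name is "scene" or "top" or "wrist"; returns a dict with "image" (384x512x3 uint8, blue, green, red), "z_map" (384x512 float32, mm along the optical axis (not along the pixel's ray), 0 where there is no reading), "vertical_fov" (degrees; the focal length in pixels is half the picture's height over the tangent of half this angle, whatever the lens; pixels are square), "cx", "cy" (the principal point, pixels), "R" (3x3) and "t" (3): a world point X has camera coordinates R X + t; the wrist camera has in their place "T_tool_cam" (4x4, takes a point from camera to tool coordinates, whose origin is the TCP and whose axes are the flange's). Camera axes: x right, y down, z forward; pixel columns grow to the right and rows downward; lengths in mm; the calibration is good to about 2 mm. A picture is of the moment at which its call begins: read the wrist's pose just before it.
- finish_job(): hands the job in; it is judged then, once.
The state is a dict: "time_s": time; "joints": joint angles; "dq": joint speeds; "tau": joint torques, N m; "eef_pos": TCP position; "ee_rot": TCP orientation; "force": force on the tool from outside, world axes, zero at the start; "wrist_torque": the same for the moment, N m; "grip_width": opening from 0.0 (shut) to 1.0 (fully open); "grip_force": force on a finger pad.
Only numpy, scipy, OpenCV 4.12 (cv2) and the standard library are available. Lean on these libraries where they do the work, as an engineer would, in place of code of your own. Each camera call takes 0.05 s, during which the arm holds its last target. There are 200 camera calls.

TASK

The petri dish, the timer and the brown bottle at the front have each been put back in the wrong place. Put each where it belongs: the dish on the sloped viewing stand, right way up, lying flat on the slope and resting against its bottom lip; the brown bottle standing between the four pins of the round base; the timer lying flat and face up inside the corner stops of the square plate. The empty dark mat is free for parking things on the way; keep the bottle upright all the time.

Things in the scene. Friction and masses are not known exactly. Their poses are not given: they have to be found in the camera images.
- petri_dish: Round closed petri dish, pale, 56 mm across, 14 mm high (its lower 4 mm is 52 mm across); origin at the centre of its underside, z up through its top face. 0.03 kg. At the start it lies between the four pins of the round base.
- timer: Light grey square lab timer with a display and three buttons on its top face, 60 x 62 x 16 mm (x, y, z; the body to grip is 14 mm high); origin at the centre of its underside, z out of its face. 0.07 kg. At the start it lies on the sloped stand against the lip, its x axis pointing up the slope.
- brown_bottle: Slim brown bottle with an orange screw cap (other bottles stand far back), 47 mm across (45 to 46 mm where gripped), 96 mm high, cap from about 79 mm up and 34 mm across; straight sides up to about 65 mm; origin at the centre of its underside, z up. 0.12 kg. At the start it stands on the square plate with the corner stops.
- viewing_stand: Fixed stand, polished slippery aluminium slope 82 x 100 mm on a grey foot. Origin: centre of the foot's underside, z up. Slope rises 25 degrees to +x; along its low edge a lip 8 mm high, ends turned up (12 mm long, 92 mm apart), sides else open. Lip's inner face meets slope at x -35, z 16 mm; upper edge x 39, z 51. Things let go on it slide to the lip.
- stand_seat (a point): The point on the slope where the centre of the dish's underside lies when it rests against the middle of the lip: 28 mm up the slope from the lip, at x = -9.6, y = 0, z = 27.8 mm in the stand's frame. Same axes as the stand.
- pin_base: Round aluminium base, fixed: disc 100 mm across and 8 mm thick, with four upright steel pins 8 mm thick and 20 mm high above the disc, at x = +-26.2, y = +-26.2 mm; a round thing of up to 66 mm fits between them. Origin at the centre of the underside, on the worktop, z up. The gaps between the pins (44 mm clear) face along the base's x and y axes: fingers fit there.
- corner_nest: Square aluminium plate, fixed: 100 x 100 x 6 mm, with four dark L-shaped corner stops 7 mm high above the plate enclosing 80 x 80 mm; the stops leave 50 mm open at the middle of each side, where fingers fit. Origin at the centre of the underside, on the worktop, z up; sides along x and y.
- parking_mat: Dark rubber mat, fixed, 110 x 110 x 3 mm, empty at the start; origin at the centre of the underside, on the worktop, z up; sides along x and y.
Mind the look-alikes: they are no part of the job. Leave any turquoise look-alike of the petri_dish alone.

How it is judged:
By the outcome, as a careful person would: the job done as asked, in the order asked, and still so for the second after the job is handed in, with the robot touching nothing.
It also fails if it takes over 115 s, if anything falls off the work surface, if the arm or the gripper's body presses on something with over 40 N, if the wrist force passes 120 N, or if a joint passes its speed limit or range.

## Working session

There is one attempt and no reset: what is moved stays moved. The work goes in short steps, Python scripts to look and compute and a tool call to move; the robot and the scene stay as the last step left them, time stands still between calls to the robot, and variables do not carry over. Pictures are saved under pics/ and viewed, at most 18 in all, crops included, and the job is handed in when it is done.

Besides the shell and the picture viewer there is one more tool, called in YAML: its name, and indented under it one key for each argument. move_arm: Moves the arm, as the interface text tells. Its arguments: {"type":"object","properties":{"moves":{"type":"array","items":{"type":"object","properties":{"turn":{"type":"array","items":{"type":"number"}},"translation":{"type":"array","items":{"type":"number"}},"hand":{"type":"number"}}}},"grip_force":{"type":"number"}},"required":["moves"]}

```bash
mkdir -p pics; ls; python3 - <<'E'
from rig import *
import cv2,numpy as np
for n in("scene","top"):
    c=capture(n); cv2.imwrite(f"pics/{n}0.png",c["image"]); np.savez(f"{n}0.npz",**c)
    R,t=np.array(c["R"]),np.array(c["t"]); print(n,c["vertical_fov"],c["cx"],c["cy"],(-R.T@t).round(),R.round(2).tolist())
print(sense())
E
```

```text
pics
scene 51.966872643494476 253.12662633692213 190.93034388223165 [-429.  582.  555.] [[-0.51, -0.86, 0.01], [-0.35, 0.2, -0.92], [0.79, -0.47, -0.4]]
top 50.17510430986323 252.268724889266 197.89406353101944 [ 372.   23. 1148.] [[0.01, -1.0, 0.02], [-0.99, -0.02, -0.17], [0.17, -0.02, -0.99]]
{'time_s': 0.1, 'joints': array([-1.48741929e+00,  3.13388224e-01,  1.49831797e+00,  1.40600973e-05,
        1.33100652e+00, -2.23364231e-01]), 'dq': array([ 0.00130074, -0.00116937, -0.00098   ,  0.00026001, -0.00086279,
       -0.00116145]), 'tau': array([ 3.07087525e-03, -4.12903082e+01, -2.60146344e+01, -1.55212056e-04,
        3.02514694e-03, -1.86767227e-05]), 'eef_pos': array([ 158.51855744, -500.29329759,  249.81151397]), 'ee_rot': array([-5.58177257e-04,  9.88261862e-01,  1.52768385e-01,  4.59774877e-05]), 'force': array([-0.64282593, -0.72800216, -0.30440073]), 'wrist_torque': array([ 0.01943109,  0.05880204, -0.05237639]), 'grip_force': 0.0, 'grip_width': 1.0024039081084066}
```

View pics/top0.png

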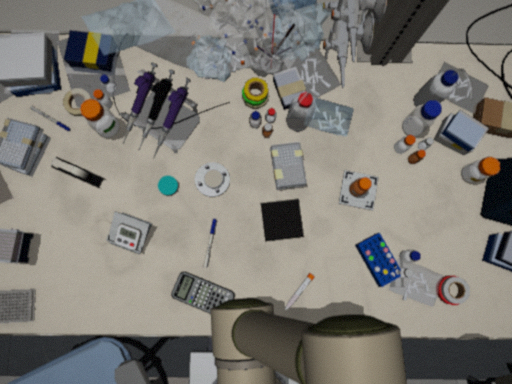

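View pics/scene0.png

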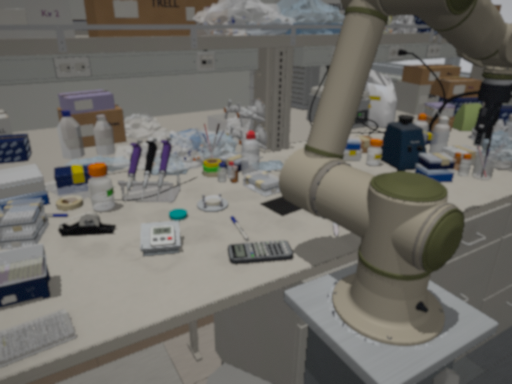

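The top view shows the pin base with the dish at (212,180), the stand with the timer at (130,232), the nest with the bottle at (358,189), the mat at (282,220), and the turquoise decoy at (168,186). The scene view shows the stand and the pin base, with the bottle hidden by the arm.

```bash
cat > h.py <<'E'
import numpy as np,cv2
from scipy.spatial.transform import Rotation as Ro
def F(c): return 192/np.tan(np.radians(float(c["vertical_fov"]))/2)
def pose(c):  # camera->world R,t
    if "Rw" in c: return np.array(c["Rw"]),np.array(c["tw"])
    R,t=np.array(c["R"]),np.array(c["t"]); return R.T,-R.T@t
def ray(c,uv,z):
    "pixels -> world points on plane z"
    Rw,o=pose(c); uv=np.atleast_2d(uv).astype(float)
    d=np.c_[(uv[:,0]-c["cx"])/F(c),(uv[:,1]-c["cy"])/F(c),np.ones(len(uv))]@Rw.T
    return o+d*((z-o[2])/d[:,2])[:,None]
def cloud(c):
    Rw,o=pose(c); v,u=np.mgrid[:384,:512]; Z=c["z_map"]
    P=np.stack([(u-c["cx"])/F(c)*Z,(v-c["cy"])/F(c)*Z,Z],-1)@Rw.T+o
    P[Z==0]=np.nan; return P
def wrist(name):
    from rig import sense,capture
    s=sense(); c=dict(capture("wrist")); q=s["ee_rot"]; T=np.array(c["T_tool_cam"])
    R=Ro.from_quat([q[1],q[2],q[3],q[0]]).as_matrix()
    c["Rw"]=R@T[:3,:3]; c["tw"]=R@T[:3,3]+s["eef_pos"]
    cv2.imwrite(f"pics/{name}.png",c["image"]); np.savez(name+".npz",**c); return c
def load(n): return dict(np.load(n+".npz"))
E
python3 - <<'E'
from h import *
c=load("top0"); P=cloud(c)
for n,uv in dict(pin=(212,180),stand=(130,232),nest=(358,189),cap=(361,186),mat=(282,220),dec=(168,186)).items():
    print(n,P[uv[1],uv[0]].round(1),ray(c,uv,5).round(1))
im=c["image"]
a=cv2.resize(im[140:270,90:240],(600,520),interpolation=cv2.INTER_CUBIC)
cv2.imwrite("pics/c1.png",a)
# mat
m=(im.max(2)<45).astype(np.uint8); m[:, :250]=0;m[:,310:]=0;m[:195]=0;m[245:]=0
r=cv2.minAreaRect(cv2.findNonZero(m)); b=ray(c,cv2.boxPoints(r),3); print(b.round(1),b.mean(0))
import rig;s=rig.capture("wrist");print(np.array(s["T_tool_cam"]).round(3),s["vertical_fov"])
E
```

```text
pin [611.6 113.3  25.1] [[615.9 114.9   5. ]]
stand [460.7 324.4  51. ] [[464.4 337.1   5. ]]
nest [ 585.2 -284.2   67.5] [[ 597.5 -302.     5. ]]
cap [ 586.4 -282.4  102.7] [[ 606.4 -310.9    5. ]]
mat [504.8 -84.7   5.8] [[504.9 -84.7   5. ]]
dec [594.3 236.7  14.8] [[596.2 238.5   5. ]]
[[ 550.6  -25.6    3. ]
 [ 565.1 -130.2    3. ]
 [ 462.2 -141.9    3. ]
 [ 448.3  -38.8    3. ]] [506.54522759 -84.11540751   3.        ]
[[  -0.      -0.946   -0.323   82.209]
 [   1.      -0.       0.       0.15 ]
 [  -0.      -0.323    0.946 -124.062]
 [   0.       0.       0.       1.   ]] 64.43783630769965
```

View pics/c1.png

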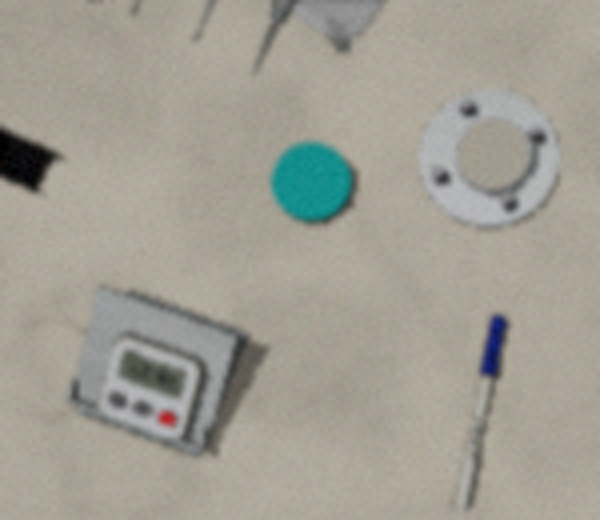

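The crop shows the timer on the stand with its lip at the lower left, running (75,400)–(205,455), so upslope points to the upper right, at about -20° yaw. The dish sits among pins at (470,108), (538,137), (442,178) and (512,205). First I'll look at the nest and bottle through the wrist camera.

move_arm:
  moves:
    - {"translation":[37.5,-6.3,0],"turn":[0,0,0],"hand":1}
    - {"translation":[37.5,-6.3,0],"turn":[0,0,0],"hand":1}
    - {"translation":[37.5,-6.3,0],"turn":[0,0,0],"hand":1}
    - {"translation":[37.5,-6.3,0],"turn":[0,0,0],"hand":1}
    - {"translation":[37.5,-6.3,0],"turn":[0,0,0],"hand":1}
    - {"translation":[37.5,-6.3,0],"turn":[0,0,0],"hand":1}
    - {"translation":[37.5,-6.3,0],"turn":[0,0,0],"hand":1}
    - {"translation":[37.5,-6.3,0],"turn":[0,0,0],"hand":1}
    - {"translation":[37.5,-6.3,0],"turn":[0,0,0],"hand":1}
    - {"translation":[37.5,-6.3,0],"turn":[0,0,0],"hand":1}

```text
time_s: 0.98
eef_pos: [498.5, -325.9, 250.1]
ee_rot: [-0.0, 0.988, 0.153, -0.0]
force: [-0.3, -1.6, 0.9]
grip_width: 0.999
grip_force: 0.0
```

move_arm:
  moves:
    - {"translation":[37.5,-6.3,0],"turn":[0,0,0],"hand":1}
    - {"translation":[37.5,-6.3,0],"turn":[0,0,0],"hand":1}
    - {"translation":[37.5,-6.3,0],"turn":[0,0,0],"hand":1}
    - {"translation":[0,0,0],"turn":[0,0,0],"hand":1}
    - {"translation":[0,0,0],"turn":[0,0,0],"hand":1}
    - {"translation":[0,0,0],"turn":[0,0,0],"hand":1}

```text
time_s: 1.48
eef_pos: [598.1, -275.4, 249.8]
ee_rot: [-0.0, 0.988, 0.153, -0.0]
force: [-1.4, 0.5, 0.8]
grip_width: 0.999
grip_force: 0.0
```

```bash
python3 - <<'E'
from h import *
c=wrist("w1")
from rig import sense; s=sense(); print(s["eef_pos"],s["ee_rot"])
E
```

```text
[ 597.80560647 -275.8130879   250.24056138] [-6.57735266e-05  9.88325935e-01  1.52354127e-01 -2.47937443e-04]
```

View pics/w1.png

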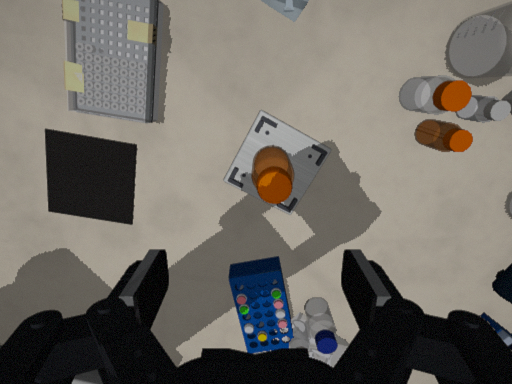

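The wrist picture shows the nest's corners near (262,110), (328,152), (292,212) and (224,180), the bottle cap at (275,188), and the mat at (45–136, 130–223).

```bash
python3 - <<'E'
from h import *
c=load("w1"); P=cloud(c); im=c["image"]; hsv=cv2.cvtColor(im,cv2.COLOR_BGR2HSV)
# cap: high points near the bottle
Z=P[...,2]; roi=np.zeros((384,512),bool); roi[100:225,215:340]=1
for lo,hi in((90,102),(20,66)):
    m=roi&(Z>lo)&(Z<hi); q=P[m]; print(lo,m.sum(),np.nanmin(q,0).round(1),np.nanmax(q,0).round(1),np.median(q,0).round(1))
m=(roi&(Z>90)&(Z<102)).astype(np.uint8); (x,y),r=cv2.minEnclosingCircle(cv2.findNonZero(m)); print("cap px",x,y,r,ray(c,(x,y),96))
# plate top z~6: points 4..9 bright/grey unsaturated vs worktop -> use height
z0=np.nanmedian(P[250:300,180:220,2]); print("bench z",z0)
m=roi&(Z>z0+3)&(Z<z0+20); m=cv2.morphologyEx(m.astype(np.uint8),cv2.MORPH_OPEN,np.ones((3,3)))
r=cv2.minAreaRect(P[m>0][:,:2].astype(np.float32)); print("plate h",r)
# stops: dark pixels
d=(roi&(hsv[...,2]<75)&(Z<30)&(Z>z0+3)).astype(np.uint8)
cv2.imwrite("pics/d.png",d*255)
n,l,st,ce=cv2.connectedComponentsWithStats(d)
print([(ce[i].round(1).tolist(),st[i,4],ray(c,ce[i],13)[0,:2].round(1).tolist()) for i in range(1,n) if st[i,4]>15])
# mat
d=((im.max(2)<40)).astype(np.uint8); d[:120]=0; d[230:]=0; d[:,150:]=0; d[:,:30]=0
d=cv2.morphologyEx(d,cv2.MORPH_OPEN,np.ones((3,3))); r=cv2.minAreaRect(cv2.findNonZero(d)); b=ray(c,cv2.boxPoints(r),3); print("mat",r,b.round(1).tolist(),b.mean(0))
# plate corners by eye
b=ray(c,[(262,110),(328,152),(292,212),(224,180)],6);print(b.round(1),b.mean(0),np.linalg.norm(np.diff(b,axis=0),axis=1))
E
```

```text
90 900 [ 579.5 -313.    90.1] [ 612.6 -278.8  102. ] [ 597.  -294.7  100.9]
20 411 [ 578.3 -318.3   20. ] [ 619.6 -273.2   66. ] [ 615.2 -285.6   51.6]
cap px 273.7416076660156 184.82122802734375 18.3311824798584 [[ 596.11724274 -295.49276924   96.        ]]
bench z 0.6055896743658025
plate h ((595.3982543945312, -304.4801940917969), (100.279296875, 100.13026428222656), 79.06087493896484)
[([264.2, 123.4], np.int32(104), [640.0, -274.0]), ([319.5, 154.3], np.int32(136), [625.3, -349.0]), ([234.8, 178.4], np.int32(108), [565.5, -260.3]), ([288.5, 204.8], np.int32(118), [552.4, -335.3])]
mat ((88.61309814453125, 176.4180908203125), (98.82305908203125, 79.46922302246094), 9.090277671813965) [[443.7, -19.9, 3.0], [552.8, -26.4, 3.0], [569.6, -142.1, 3.0], [460.1, -146.1, 3.0]] [506.56473838 -83.59917242   3.        ]
[[ 653.1 -267.3    6. ]
 [ 630.1 -359.7    6. ]
 [ 541.8 -344.8    6. ]
 [ 557.1 -248.1    6. ]] [ 595.53985791 -304.96675559    6.        ] [95.29514679 89.53969843 97.93400765]
```

move_arm:
  moves:
    - {"translation":[8.5,-36.5,0],"turn":[0,0,0],"hand":1}
    - {"translation":[8.5,-36.5,0],"turn":[0,0,0],"hand":1}
    - {"translation":[8.5,-36.5,0],"turn":[0,0,0],"hand":1}
    - {"translation":[8.5,-36.5,0],"turn":[0,0,0],"hand":1}
    - {"translation":[8.5,-36.5,0],"turn":[0,0,0],"hand":1}
    - {"translation":[8.5,-36.5,0],"turn":[0,0,0],"hand":1}
    - {"translation":[8.5,-36.5,0],"turn":[0,0,0],"hand":1}
    - {"translation":[8.5,-36.5,0],"turn":[0,0,0],"hand":1}
    - {"translation":[8.5,-36.5,0],"turn":[0,0,0],"hand":1}
    - {"translation":[8.5,-36.5,0],"turn":[0,0,0],"hand":1}

```text
time_s: 2.37
eef_pos: [568.6, 98.9, 250.9]
ee_rot: [0.0, 0.988, 0.152, 0.0]
force: [-0.4, 0.2, 0.2]
grip_width: 1.0
grip_force: 0.0
```

move_arm:
  moves:
    - {"translation":[8.5,-36.5,0],"turn":[0,0,0],"hand":1}
    - {"translation":[8.5,-36.5,0],"turn":[0,0,0],"hand":1}
    - {"translation":[8.5,-36.5,0],"turn":[0,0,0],"hand":1}
    - {"translation":[0,0,0],"turn":[0,0,0],"hand":1}
    - {"translation":[0,0,0],"turn":[0,0,0],"hand":1}
    - {"translation":[0,0,0],"turn":[0,0,0],"hand":1}

```text
time_s: 2.87
eef_pos: [560.6, 209.2, 250.5]
ee_rot: [0.0, 0.988, 0.152, 0.0]
force: [0.2, 0.4, -0.5]
grip_width: 1.003
grip_force: 0.0
```

```bash
python3 - <<'E'
from h import *
c=wrist("w2")
E
```

```text
(no output)
```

View pics/w2.png

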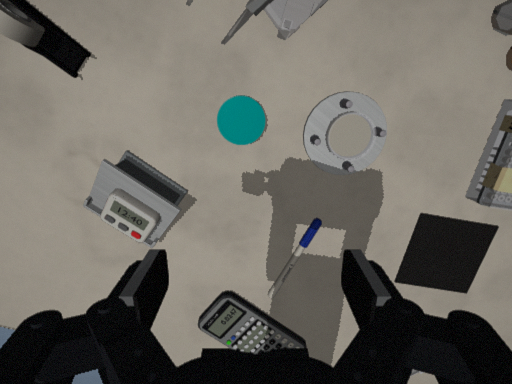

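This view shows the pin tops at about (346,103), (380,132), (347,166) and (316,140), the dish at (350,136), the stand at (85–190, 150–245), and the timer at (130,215).

```bash
python3 - <<'E'
from h import *
c=load("w2"); P=cloud(c); im=c["image"]; Z=P[...,2]; hsv=cv2.cvtColor(im,cv2.COLOR_BGR2HSV)
roi=np.zeros((384,512),bool); roi[85:180,295:395]=1
m=(roi&(Z>4)&(Z<40)); m=cv2.morphologyEx(m.astype(np.uint8),cv2.MORPH_OPEN,np.ones((3,3)))
(x,y),r=cv2.minEnclosingCircle(P[m>0][:,:2].astype(np.float32)); print("disc",x,y,r, "h",np.median(Z[m>0]))
d=cv2.morphologyEx((roi&(hsv[...,2]<90)).astype(np.uint8),cv2.MORPH_OPEN,np.ones((3,3))); n,l,st,ce=cv2.connectedComponentsWithStats(d)
for i in range(1,n):
    if st[i,4]>15: print("dark",ce[i].round(1),st[i].tolist(),ray(c,ce[i],24)[0].round(1), np.nanmedian(Z[l==i]).round(1))
m=(roi&(Z>26)&(Z<33)); n,l,st,ce=cv2.connectedComponentsWithStats(m.astype(np.uint8))
for i in range(1,n):
    if st[i,4]>8: print("pin z",ce[i].round(1),st[i,4],ray(c,ce[i],28)[0].round(1),np.nanmedian(P[l==i],0).round(1))
m=(roi&(Z>18)&(Z<26)).astype(np.uint8); m=cv2.morphologyEx(m,cv2.MORPH_OPEN,np.ones((7,7)));e=cv2.minEnclosingCircle(cv2.findNonZero(m)); print("dish",e,ray(c,e[0],22),np.median(Z[m>0]),np.median(P[m>0],0))
# stand
roi[:]=0; roi[140:255,70:205]=1
m=roi&(Z>3)&(Z<90); q=P[m]; print("stand ext",np.nanmin(q,0),np.nanmax(q,0))
r=cv2.minAreaRect(q[q[:,2]>6][:,:2].astype(np.float32)); print(r,cv2.boxPoints(r).round(1).tolist())
# plane by RANSAC on lab points: normal should tilt 25deg
rng=np.random.default_rng(0)
def fit(q,tol=1.2):
    b=None
    for _ in range(600):
        a=q[rng.choice(len(q),3,0)]; nn=np.cross(a[1]-a[0],a[2]-a[0]); L=np.linalg.norm(nn)
        if L<1e2: continue
        nn/=L; nn*=np.sign(nn[2]) or 1
        if nn[2]<.8 or nn[2]>.97: continue
        k=abs((q-a[0])@nn)<tol
        if b is None or k.sum()>b.sum(): b=k
    w=q[b]; ce=w.mean(0); nn=np.linalg.svd(w-ce)[2][2]; nn*=np.sign(nn[2]); return nn,ce,b
for k in range(2):
    nn,ce,b=fit(q); w=q[b]; q=q[~b]
    t=np.degrees(np.arccos(nn[2])); az=np.degrees(np.arctan2(-nn[1],-nn[0])); ux=np.array([-nn[0],-nn[1]]);ux/=np.linalg.norm(ux); up=np.array([*(ux*nn[2]),np.sqrt(1-nn[2]**2)])
    sd=np.cross(nn,up); print("plane",len(w),"tilt",t,"up az",az,"c",ce.round(1)); 
    R=np.stack([up,sd,nn]); v=(w-ce)@R.T; rr=cv2.minAreaRect(v[:,:2].astype(np.float32)); print(rr, "centre",(ce+R.T@np.array([*rr[0],0])).round(1), v.min(0),v.max(0))
E
```

```text
disc 618.632568359375 114.06338500976562 49.84752655029297 h 9.324854514480052
dark [343.  102.9] [340, 99, 7, 9, 53] [651.3 134.7  24. ] 13.0
dark [377.7 130.9] [376, 127, 5, 9, 39] [634.6  84.8  24. ] 19.5
dark [313.3 138.5] [310, 135, 8, 9, 47] [604.5 151.8  24. ] 16.0
dark [345.8 165.3] [342, 161, 9, 10, 64] [586.4 103.7  24. ] 14.2
pin z [348.6 103.7] 43 [652.2 129.6  28. ] [652.2 129.6  28. ]
pin z [382.  132.9] 40 [634.1  80.9  28. ] [634.1  81.2  28.8]
pin z [316.8 141.2] 39 [603.2 147.9  28. ] [603.3 147.8  28. ]
pin z [350.1 168.4] 37 [585.   98.8  28. ] [585.1  99.   28.3]
dish ((351.0, 135.5), 25.831281661987305) [[620.59253424 111.10811222  22.        ]] 22.960013254610487 [620.54854273 111.33466981  22.96001325]
stand ext [403.23101294 275.29821512   3.0201804 ] [541.75917912 394.20206084  54.82832823]
((464.4267272949219, 334.31982421875), (99.86567687988281, 87.88497161865234), 70.8704605102539) [[406.5, 301.5], [489.6000061035156, 272.70001220703125], [522.2999877929688, 367.1000061035156], [439.29998779296875, 395.8999938964844]]
plane 2089 tilt 24.825783498213475 up az -19.255669948527174 c [478.  334.7  39.6]
((-14.04452133178711, -4.815681457519531), (100.03035736083984, 84.74405670166016), 89.736328125) centre [464.4 334.3  33.8] [-56.62868665 -54.72673066  -1.20221817] [28.48648166 45.10079415  1.39595378]
plane 1257 tilt 25.031891034877457 up az -19.357647003178855 c [452.2 332.7  44.2]
((-4.427848815917969, -0.31342315673828125), (59.615962982177734, 60.628875732421875), 0.3241434693336487) centre [448.4 333.7  42.4] [-34.30236055 -30.62707031  -1.29541814] [25.38583013 29.96699093  1.18633304]
```

move_arm:
  moves:
    - {"translation":[0,0,0],"turn":[0,0,0.107],"hand":1}
    - {"translation":[0,0,0],"turn":[0,0,0.107],"hand":1}
    - {"translation":[0,0,0],"turn":[0,0,0.107],"hand":1}
    - {"translation":[0,0,0],"turn":[0,0,0.107],"hand":1}
    - {"translation":[0,0,0],"turn":[0,0,0.107],"hand":1}
    - {"translation":[0,0,0],"turn":[0,0,0.107],"hand":1}
    - {"translation":[0,0,0],"turn":[0,0.109,0],"hand":1}
    - {"translation":[0,0,0],"turn":[0,0.109,0],"hand":1}
    - {"translation":[0,0,0],"turn":[0,0.109,0],"hand":1}
    - {"translation":[0,0,0],"turn":[0,0.109,0],"hand":1}

```text
time_s: 3.75
eef_pos: [561.0, 208.8, 251.2]
ee_rot: [0.036, 0.962, -0.164, 0.216]
force: [1.1, -0.1, 0.0]
grip_width: 0.998
grip_force: 0.0
```

move_arm:
  moves:
    - {"translation":[0,0,0],"turn":[0,0,0],"hand":1}
    - {"translation":[0,0,0],"turn":[0,0,0],"hand":1}

```text
time_s: 3.92
eef_pos: [560.3, 209.6, 250.6]
ee_rot: [0.036, 0.963, -0.163, 0.212]
force: [1.1, -0.2, -0.2]
grip_width: 1.0
grip_force: 0.0
```

```bash
cat >> h.py <<'E'
def frame(az,tilt):
    "tool rotation: tool x has azimuth az (deg), z down, then tilt about tool y"
    a=np.radians(az); x=[np.cos(a),np.sin(a),0]; z=[0,0,-1]; y=np.cross(z,x)
    return np.c_[x,y,z]@Ro.from_euler('y',tilt,degrees=True).as_matrix()
def go(p,az=None,tilt=0):
    "print remaining turn (rotvec in tool) and, after it, translation in tool axes to p"
    from rig import sense
    s=sense(); q=s["ee_rot"]; R=Ro.from_quat([q[1],q[2],q[3],q[0]]).as_matrix()
    T=R if az is None else frame(az,tilt); d=np.array(p)-s["eef_pos"]
    print("t",round(s["time_s"],2),"pos",s["eef_pos"].round(1),"turn",Ro.from_matrix(R.T@T).as_rotvec().round(3),"d now",(R.T@d).round(1),"d after turn",(T.T@d).round(1))
E
python3 - <<'E'
from h import *
go((407.7,348,134.8),-19.3,25)
c=load("w2"); T=c["T_tool_cam"]; Z=c["z_map"]
v,u=np.mgrid[:384,:512]; P=np.stack([(u-c["cx"])/F(c)*Z,(v-c["cy"])/F(c)*Z,Z],-1)@T[:3,:3].T+T[:3,3]
m=(Z>0)&(Z<200)&(P[...,2]>-40); q=P[m]
for s in(1,-1):
    k=q[q[:,1]*s>0]; print(len(k),"tip z",np.percentile(k[:,2],[50,99,100]).round(1),"inner |y|",abs(k[:,1]).min().round(1))
E
```

```text
t 3.92 pos [560.3 209.6 250.6] turn [0.    0.003 0.001] d now [-220.8  -80.4   25.3] d after turn [-220.9  -80.2   24.7]
3181 tip z [-21.1   3.8   6.1] inner |y| 42.2
3171 tip z [-20.8   3.7   6.2] inner |y| 41.9
```

The open fingertips measure 6 mm ahead of the TCP, as expected from 19 − 13. Next is the pre-grasp above the timer.

move_arm:
  moves:
    - {"translation":[-31.5,-11.5,3.5],"turn":[0,0,0],"hand":1}
    - {"translation":[-31.5,-11.5,3.5],"turn":[0,0,0],"hand":1}
    - {"translation":[-31.5,-11.5,3.5],"turn":[0,0,0],"hand":1}
    - {"translation":[-31.5,-11.5,3.5],"turn":[0,0,0],"hand":1}
    - {"translation":[-31.5,-11.5,3.5],"turn":[0,0,0],"hand":1}
    - {"translation":[-31.5,-11.5,3.5],"turn":[0,0,0],"hand":1}
    - {"translation":[-31.5,-11.5,3.5],"turn":[0,0,0],"hand":1}
    - {"translation":[0,0,0],"turn":[0,0,0],"hand":1}
    - {"translation":[0,0,0],"turn":[0,0,0],"hand":1}
    - {"translation":[0,0,0],"turn":[0,0,0],"hand":1}

```text
time_s: 4.75
eef_pos: [410.1, 348.1, 136.0]
ee_rot: [0.036, 0.963, -0.164, 0.213]
force: [0.0, -0.0, -0.2]
grip_width: 1.002
grip_force: 0.0
```

```bash
python3 - <<'E'
from h import *
c=wrist("w3"); go((447.6,334.0,44.2),-19.3,25)
E
```

```text
t 4.8 pos [410.2 347.9 136.2] turn [-0.001  0.001 -0.001] d now [ -2.6   0.8 100.3] d after turn [ -2.7   0.8 100.3]
```

View pics/w3.png

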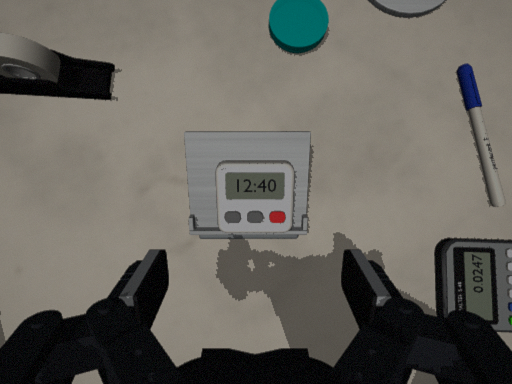

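The view shows the timer squarely aligned at (217–294, 161–232), the slope's upper edge at (185–310, 132), and the lip at row 235.

```bash
python3 - <<'E'
from h import *
c=load("w3"); T=c["T_tool_cam"]; Z=c["z_map"]; W=cloud(c)
v,u=np.mgrid[:384,:512]; P=np.stack([(u-c["cx"])/F(c)*Z,(v-c["cy"])/F(c)*Z,Z],-1)@T[:3,:3].T+T[:3,3]
zs=P[140:155,195:300,2]; s=np.median(zs); print("slope z",s,"spread",np.percentile(zs,[5,95]))
def box(m,n):
    m=cv2.morphologyEx(m.astype(np.uint8),cv2.MORPH_OPEN,np.ones((3,3))); q=P[m>0]; r=cv2.minAreaRect(q[:,:2].astype(np.float32)); z=np.median(q[:,2])
    Rw=c["Rw"]@T[:3,:3].T; o=c["tw"]-Rw@T[:3,3]; print(n,[np.round(a,1) for a in r],"z",z.round(1),"world",(o+Rw@np.array([*r[0],z])).round(1),q.min(0).round(1),q.max(0).round(1))
roi=np.zeros_like(Z,bool); roi[120:245,175:320]=1
box(roi&(P[...,2]<s-11)&(P[...,2]>s-20),"timer"); box(roi&(abs(P[...,2]-s)<4),"slope")
E
```

```text
slope z 116.29840317958032 spread [115.22359033 117.44599375]
timer [array([-2.9,  0.8]), array([61.8, 59.2]), np.float64(89.7)] z 102.2 world [447.9 334.   42.1] [-32.6 -30.1  98. ] [ 26.7  31.7 105.3]
slope [array([ 7.5, -5. ]), array([100.3,  82.8]), np.float64(89.8)] z 116.4 world [464.4 334.3  33.7] [-34.  -55.1 112.3] [ 49.1  45.1 120.2]
```

move_arm:
  moves:
    - {"translation":[-2.8,0.8,20],"turn":[0,0,0],"hand":1}
    - {"translation":[0,0,24],"turn":[0,0,0],"hand":1}
    - {"translation":[0,0,24],"turn":[0,0,0],"hand":1}
    - {"translation":[0,0,20],"turn":[0,0,0],"hand":1}
    - {"translation":[0,0,11],"turn":[0,0,0],"hand":1}
    - {"translation":[0,0,0],"turn":[0,0,0],"hand":1}
    - {"translation":[0,0,0],"turn":[0,0,0],"hand":0.5}
    - {"translation":[0,0,0],"turn":[0,0,0],"hand":0.5}
    - {"translation":[0,0,0],"turn":[0,0,0],"hand":0.5}
    - {"translation":[0,0,0],"turn":[0,0,0],"hand":0.5}
  grip_force: 40

```text
time_s: 5.63
eef_pos: [453.1, 331.6, 53.8]
ee_rot: [0.033, 0.966, -0.157, 0.203]
force: [-2.2, -1.7, 7.6]
grip_width: 0.711
grip_force: 43.5
```

move_arm:
  moves:
    - {"translation":[0,0,0],"turn":[0,0,0],"hand":0.5}
    - {"translation":[0,0,0],"turn":[0,0,0],"hand":0.5}
    - {"translation":[0,0,0],"turn":[0,0,0],"hand":0.5}
    - {"translation":[0,0,0],"turn":[0,0,0],"hand":0.5}

```text
time_s: 5.97
eef_pos: [453.1, 331.7, 53.8]
ee_rot: [0.033, 0.966, -0.157, 0.203]
force: [-2.7, -1.1, 7.2]
grip_width: 0.704
grip_force: 43.5
```

```bash
python3 - <<'E'
from h import *
from rig import sense
s=sense(); print(s["joints"].round(3),s["dq"].round(3),s["force"],s["wrist_torque"])
go((447.9,334.0,43.4),-19.3,25)
c=wrist("w4"); T=c["T_tool_cam"]; Z=c["z_map"]
v,u=np.mgrid[:384,:512]; P=np.stack([(u-c["cx"])/F(c)*Z,(v-c["cy"])/F(c)*Z,Z],-1)@T[:3,:3].T+T[:3,3]
for y in range(-36,37,8):
    k=(abs(P[...,1]-y)<3)&(abs(P[...,0])<60)&(Z>0)&(P[...,2]<60); q=P[k]; b=[(x,round(float(np.median(q[abs(q[:,0]-x)<4,2])),1)) for x in range(-36,50,8) if (abs(q[:,0]-x)<4).sum()>5]; print(y,b)
E
```

```text
[ 0.555  0.568  1.758 -0.564  0.616  2.88 ] [-0.001  0.001  0.001  0.001 -0.001  0.001] [-2.65115955 -1.09987623  7.2462722 ] [-0.31832821  0.09101927 -0.15116586]
t 5.97 pos [453.1 331.7  53.8] turn [-0.007  0.021  0.014] d now [-9.4 -0.6  7.3] d after turn [-9.5 -0.5  7. ]
-36 [(-36, 22.5), (-28, 23.3), (4, 21.8), (12, -31.4), (20, 22.2), (28, 22.1), (36, 21.8), (44, 22.2)]
-28 [(-36, 9.8), (-28, 9.4), (-20, 9.3), (-12, 8.1), (-4, -6.4), (4, -7.6), (12, -23.1), (20, -56.8), (28, 22.0), (36, 21.8), (44, 22.1)]
-20 [(-36, 9.3), (-28, 6.7), (-20, 7.3), (-12, 8.8), (-4, 8.2), (4, 8.0), (12, 7.0), (20, -61.2), (28, 22.0), (36, 21.8), (44, 21.8)]
-12 [(-36, 9.3), (-28, 8.7), (-20, 8.3), (-12, 8.6), (-4, 8.0), (4, 7.8), (12, -59.5), (20, 8.7), (28, 21.8), (36, 21.8), (44, 22.1)]
-4 [(-36, 9.1), (-28, 7.8), (-20, 8.2), (-12, 8.6), (-4, 7.9), (4, 7.8), (12, -60.6), (20, 14.7), (28, 21.9), (36, 21.7), (44, 22.1)]
4 [(-36, 9.2), (-28, 6.8), (-20, 7.4), (-12, 8.6), (-4, 7.9), (4, 7.8), (12, -60.9), (20, 14.7), (28, 21.7), (36, 21.6), (44, 22.1)]
12 [(-36, 9.1), (-28, 8.6), (-20, 8.5), (-12, 8.5), (-4, 7.8), (4, 7.7), (12, -59.8), (20, 10.6), (28, 21.8), (36, 21.6), (44, 21.8)]
20 [(-36, 9.1), (-28, 6.6), (-20, 7.0), (-12, 8.4), (-4, 7.8), (4, 7.7), (12, 6.8), (20, -62.8), (28, 21.5), (36, 21.5), (44, 22.0)]
28 [(-36, 9.4), (-28, 8.9), (-20, 8.8), (-12, 8.3), (-4, 1.7), (4, 1.3), (12, -24.0), (20, -57.6), (28, 21.6), (36, 21.5), (44, 21.8)]
36 [(-36, 22.6), (-28, 22.7), (4, 21.7), (12, -28.0), (20, 21.5), (28, 21.5), (36, 21.4), (44, 21.7)]
```

View pics/w4.png

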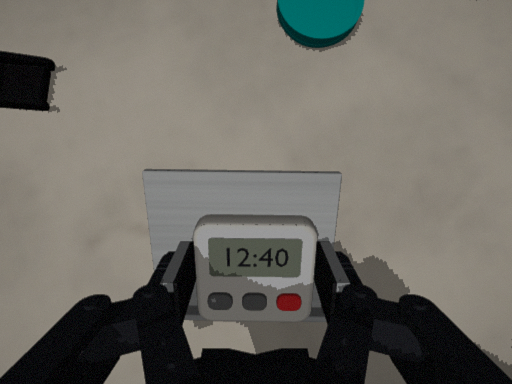

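Joint 6 stopped at its limit of 2.88, so the grasp came out shallow and 9 mm off centre. The timer hasn't been disturbed. I'll release, back off, and take the half-turned grasp.

move_arm:
  moves:
    - {"translation":[0,0,0],"turn":[0,0,0],"hand":1}
    - {"translation":[0,0,0],"turn":[0,0,0],"hand":1}
    - {"translation":[0,0,0],"turn":[0,0,0],"hand":1}
    - {"translation":[0,0,0],"turn":[0,0,0],"hand":1}
    - {"translation":[0,0,-20],"turn":[0,0,0],"hand":1}
    - {"translation":[0,0,-35],"turn":[0,0,0],"hand":1}
    - {"translation":[0,0,-35],"turn":[0,0,0],"hand":1}
    - {"translation":[0,0,0],"turn":[0,0,-0.121],"hand":1}
    - {"translation":[0,0,0],"turn":[0,0,-0.121],"hand":1}
    - {"translation":[0,0,0],"turn":[0,0,-0.121],"hand":1}

```text
time_s: 6.85
eef_pos: [418.4, 342.9, 135.2]
ee_rot: [0.069, 0.978, 0.023, 0.193]
force: [-0.2, -0.2, 0.3]
grip_width: 1.003
grip_force: 0.0
```

move_arm:
  moves:
    - {"translation":[0,0,0],"turn":[0,0,-0.121],"hand":1}
    - {"translation":[0,0,0],"turn":[0,0,-0.121],"hand":1}
    - {"translation":[0,0,0],"turn":[0,0,-0.121],"hand":1}
    - {"translation":[0,0,0],"turn":[0,0,-0.121],"hand":1}
    - {"translation":[0,0,0],"turn":[0,0,-0.121],"hand":1}
    - {"translation":[0,0,0],"turn":[0,0,-0.121],"hand":1}
    - {"translation":[0,0,0],"turn":[0,0,-0.121],"hand":1}
    - {"translation":[0,0,0],"turn":[0,0,-0.121],"hand":1}
    - {"translation":[0,0,0],"turn":[0,0,-0.121],"hand":1}
    - {"translation":[0,0,0],"turn":[0,0,-0.121],"hand":1}

```text
time_s: 7.68
eef_pos: [418.5, 342.6, 134.5]
ee_rot: [0.167, 0.792, 0.576, 0.119]
force: [-0.3, 0.1, -0.4]
grip_width: 1.002
grip_force: 0.0
```

move_arm:
  moves:
    - {"translation":[0,0,0],"turn":[0,0,-0.121],"hand":1}
    - {"translation":[0,0,0],"turn":[0,0,-0.121],"hand":1}
    - {"translation":[0,0,0],"turn":[0,0,-0.121],"hand":1}
    - {"translation":[0,0,0],"turn":[0,0,-0.121],"hand":1}
    - {"translation":[0,0,0],"turn":[0,0,-0.121],"hand":1}
    - {"translation":[0,0,0],"turn":[0,0,-0.121],"hand":1}
    - {"translation":[0,0,0],"turn":[0,0,-0.121],"hand":1}
    - {"translation":[0,0,0],"turn":[0,0,-0.121],"hand":1}
    - {"translation":[0,0,0],"turn":[0,0,-0.121],"hand":1}
    - {"translation":[0,0,0],"turn":[0,0,-0.121],"hand":1}

```text
time_s: 8.52
eef_pos: [418.5, 342.6, 134.5]
ee_rot: [0.205, 0.324, 0.924, 0.003]
force: [0.0, -0.5, -0.7]
grip_width: 1.001
grip_force: 0.0
```

```bash
python3 - <<'E'
from h import *
from rig import sense
print(sense()["joints"].round(2))
go((447.9,334.0,43.4),160.7,-25)
c=wrist("w5"); T=c["T_tool_cam"]; Z=c["z_map"]
W=cloud(c); up=np.array([.8554,-.2995,.4226]); n=np.array([-.399,.140,.906]); lat=np.cross(n,up); L=np.array([464.4,334.3,33.75])
h=(W-L)@n; a=(W-L)@up; b=(W-L)@lat
m=(h>10)&(h<19)&(abs(a)<60)&(abs(b)<60)&(Z>120); q=np.c_[a[m],b[m]].astype(np.float32); r=cv2.minAreaRect(q); print(m.sum(),r,np.median(h[m])); print((L+up*r[0][0]+lat*r[0][1]+n*14).round(1))
E
```

```text
[ 0.61  0.41  1.75 -0.47  0.79  0.02]
t 8.52 pos [418.5 342.6 134.5] turn [ 0.001 -0.024 -0.338] d now [ 8.4 -1.8 95.8] d after turn [10.8  1.6 95.5]
5817 ((-11.403709411621094, -7.03253173828125), (59.56772994995117, 62.055484771728516), 0.02466733194887638) 14.004124504634566
[446.7 333.   41.6]
```

move_arm:
  moves:
    - {"translation":[0,0,0],"turn":[0,0,-0.113],"hand":1}
    - {"translation":[0,0,0],"turn":[0,0,-0.113],"hand":1}
    - {"translation":[0,0,0],"turn":[0,0,-0.113],"hand":1}
    - {"translation":[0,0,0],"turn":[0,-0.024,0],"hand":1}
    - {"translation":[12.3,0.2,20],"turn":[0,0,0],"hand":1}
    - {"translation":[0,0,25],"turn":[0,0,0],"hand":1}
    - {"translation":[0,0,15],"turn":[0,0,0],"hand":1}
    - {"translation":[0,0,0],"turn":[0,0,0],"hand":1}
    - {"translation":[0,0,0],"turn":[0,0,0],"hand":1}

```text
time_s: 9.32
eef_pos: [432.1, 338.3, 74.9]
ee_rot: [0.214, 0.167, 0.962, -0.033]
force: [0.5, 0.2, -0.0]
grip_width: 0.995
grip_force: 0.0
```

```bash
python3 - <<'E'
from h import *
go((445.5,333.4,44.3),160.7,-25)
E
```

```text
t 9.32 pos [432.1 338.3  74.9] turn [ 0.004 -0.    -0.007] d now [ 0.  -0.3 33.7] d after turn [ 0.  -0.2 33.7]
```

move_arm:
  moves:
    - {"translation":[0,0,16],"turn":[0,0,0],"hand":1}
    - {"translation":[0,0,12],"turn":[0,0,0],"hand":1}
    - {"translation":[0,0,5.7],"turn":[0,0,0],"hand":1}
    - {"translation":[0,0,0],"turn":[0,0,0],"hand":1}
    - {"translation":[0,0,0],"turn":[0,0,0],"hand":0.5}
    - {"translation":[0,0,0],"turn":[0,0,0],"hand":0.5}
    - {"translation":[0,0,0],"turn":[0,0,0],"hand":0.5}
    - {"translation":[0,0,0],"turn":[0,0,0],"hand":0.5}
    - {"translation":[0,0,0],"turn":[0,0,0],"hand":0.5}
    - {"translation":[0,0,0],"turn":[0,0,0],"hand":0.5}
  grip_force: 40

```text
time_s: 10.15
eef_pos: [445.8, 334.3, 45.5]
ee_rot: [0.215, 0.166, 0.962, -0.033]
force: [-4.6, 0.4, 5.6]
grip_width: 0.708
grip_force: 43.9
```

```bash
python3 - <<'E'
from h import *
go((445.5,333.4,44.3),160.7,-25)
E
```

```text
t 10.15 pos [445.8 334.3  45.5] turn [ 0.006  0.002 -0.006] d now [ 0.4 -0.9  1.1] d after turn [ 0.5 -0.9  1.1]
```

move_arm:
  moves:
    - {"translation":[0,0,-10],"turn":[0,0,0],"hand":0.5}
    - {"translation":[0,0,-25],"turn":[0,0,0],"hand":0.5}
    - {"translation":[0,0,-35],"turn":[0,0,0],"hand":0.5}
    - {"translation":[0,0,-35],"turn":[0,0,0],"hand":0.5}
    - {"translation":[0,0,0],"turn":[0,0.109,0],"hand":0.5}
    - {"translation":[0,0,0],"turn":[0,0.109,0],"hand":0.5}
    - {"translation":[0,0,0],"turn":[0,0.109,0],"hand":0.5}
    - {"translation":[0,0,0],"turn":[0,0.109,0],"hand":0.5}
    - {"translation":[0,0,0],"turn":[0,0,-0.075],"hand":0.5}
    - {"translation":[0,0,0],"turn":[0,0,-0.075],"hand":0.5}

```text
time_s: 10.98
eef_pos: [404.0, 347.8, 140.2]
ee_rot: [0.001, 0.093, 0.996, 0.004]
force: [-0.9, 0.2, -1.3]
grip_width: 0.708
grip_force: 44.6
```

move_arm:
  moves:
    - {"translation":[0,0,0],"turn":[0,0,0],"hand":0.5}
    - {"translation":[0,0,0],"turn":[0,0,0],"hand":0.5}

```text
time_s: 11.15
eef_pos: [403.2, 348.2, 140.0]
ee_rot: [0.001, 0.095, 0.995, 0.004]
force: [0.1, -0.4, 0.1]
grip_width: 0.71
grip_force: 44.6
```

```bash
python3 - <<'E'
from h import *
go((506.5,-84,122),169.3,0)
E
```

```text
t 11.15 pos [403.2 348.2 140. ] turn [ 0.007  0.002 -0.004] d now [-183.5 -404.8   15.4] d after turn [-181.7 -405.5   18. ]
```

move_arm:
  moves:
    - {"translation":[-15.2,-33.8,1.4],"turn":[0.007,0,0],"hand":0.5}
    - {"translation":[-15.2,-33.8,1.4],"turn":[0,0,0],"hand":0.5}
    - {"translation":[-15.2,-33.8,1.4],"turn":[0,0,0],"hand":0.5}
    - {"translation":[-15.2,-33.8,1.4],"turn":[0,0,0],"hand":0.5}
    - {"translation":[-15.2,-33.8,1.4],"turn":[0,0,0],"hand":0.5}
    - {"translation":[-15.2,-33.8,1.4],"turn":[0,0,0],"hand":0.5}
    - {"translation":[-15.2,-33.8,1.4],"turn":[0,0,0],"hand":0.5}
    - {"translation":[-15.2,-33.8,1.4],"turn":[0,0,0],"hand":0.5}
    - {"translation":[-15.2,-33.8,1.4],"turn":[0,0,0],"hand":0.5}
    - {"translation":[-15.2,-33.8,1.4],"turn":[0,0,0],"hand":0.5}

```text
time_s: 11.98
eef_pos: [489.2, -13.9, 126.1]
ee_rot: [0.001, 0.095, 0.995, 0.0]
force: [1.2, 0.1, -1.2]
grip_width: 0.712
grip_force: 44.6
```

move_arm:
  moves:
    - {"translation":[-15.2,-33.8,1.4],"turn":[0,0,0],"hand":0.5}
    - {"translation":[-15.2,-33.8,1.4],"turn":[0,0,0],"hand":0.5}
    - {"translation":[0,0,20],"turn":[0,0,0],"hand":0.5}
    - {"translation":[0,0,25],"turn":[0,0,0],"hand":0.5}
    - {"translation":[0,0,25],"turn":[0,0,0],"hand":0.5}
    - {"translation":[0,0,10],"turn":[0,0,0],"hand":0.5}
    - {"translation":[0,0,0],"turn":[0,0,0],"hand":0.5}
    - {"translation":[0,0,0],"turn":[0,0,0],"hand":0.5}

```text
time_s: 12.65
eef_pos: [506.8, -84.5, 43.7]
ee_rot: [0.001, 0.095, 0.995, -0.0]
force: [0.3, -1.0, -1.2]
grip_width: 0.709
grip_force: 44.6
```

```bash
python3 - <<'E'
from h import *
go((506.5,-84,23),169.3,0)
c=wrist("w6")
E
```

```text
t 12.65 pos [506.8 -84.5  43.7] turn [-0.     0.002 -0.003] d now [ 0.5  0.4 20.7] d after turn [ 0.4  0.4 20.7]
```

View pics/w6.png

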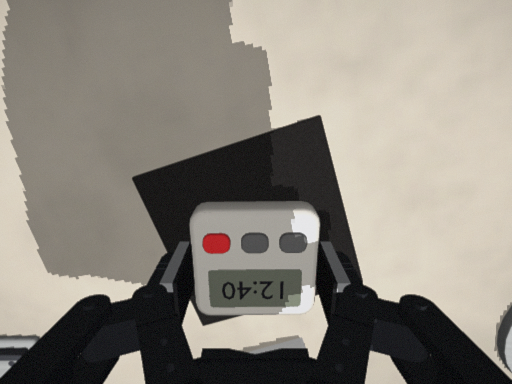

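The timer is held level over the mat at about (255,260). I'll lower it and release.

move_arm:
  moves:
    - {"translation":[0,0,12],"turn":[0,0,0],"hand":0.5}
    - {"translation":[0,0,8],"turn":[0,0,0],"hand":0.5}
    - {"translation":[0,0,0.5],"turn":[0,0,0],"hand":0.5}
    - {"translation":[0,0,0],"turn":[0,0,0],"hand":0.5}
    - {"translation":[0,0,0],"turn":[0,0,0],"hand":1}
    - {"translation":[0,0,0],"turn":[0,0,0],"hand":1}
    - {"translation":[0,0,0],"turn":[0,0,0],"hand":1}
    - {"translation":[0,0,0],"turn":[0,0,0],"hand":1}
    - {"translation":[0,0,-15],"turn":[0,0,0],"hand":1}
    - {"translation":[0,0,-35],"turn":[0,0,0],"hand":1}

```text
time_s: 13.53
eef_pos: [504.5, -84.0, 70.1]
ee_rot: [-0.003, 0.095, 0.996, 0.001]
force: [0.8, 0.9, -0.2]
grip_width: 0.996
grip_force: 0.0
```

move_arm:
  moves:
    - {"translation":[0,0,-35],"turn":[0,0,0],"hand":1}
    - {"translation":[0,0,-35],"turn":[0,0,0.085],"hand":1}
    - {"translation":[0,0,0],"turn":[0,0,0.085],"hand":1}
    - {"translation":[0,0,0],"turn":[0,0,0],"hand":1}
    - {"translation":[0,0,0],"turn":[0,0,0],"hand":1}

```text
time_s: 13.95
eef_pos: [506.0, -84.5, 142.1]
ee_rot: [0.001, 0.178, 0.984, 0.0]
force: [0.1, -0.4, -0.6]
grip_width: 1.002
grip_force: 0.0
```

```bash
python3 - <<'E'
from h import *
go((618.6,114.2,140),159.5,0)
c=wrist("w7"); W=cloud(c); Z=W[...,2]
m=(Z>13)&(Z<24)&(abs(W[...,0]-506)<60)&(abs(W[...,1]+84)<60); r=cv2.minAreaRect(W[m][:,:2].astype(np.float32)); print("timer",r,np.median(Z[m]))
E
```

```text
t 13.95 pos [506.  -84.5 142.1] turn [0.    0.001 0.001] d now [-36.1 225.5   2.2] d after turn [-35.9 225.5   2.1]
timer ((505.98431396484375, -85.40902709960938), (62.07542037963867, 59.644866943359375), 79.66802215576172) 17.52985559273371
```

move_arm:
  moves:
    - {"translation":[-5.1,32.2,0],"turn":[0,0,0],"hand":1}
    - {"translation":[-5.1,32.2,0],"turn":[0,0,0],"hand":1}
    - {"translation":[-5.1,32.2,0],"turn":[0,0,0],"hand":1}
    - {"translation":[-5.1,32.2,0],"turn":[0,0,0],"hand":1}
    - {"translation":[-5.1,32.2,0],"turn":[0,0,0],"hand":1}
    - {"translation":[-5.1,32.2,0],"turn":[0,0,0],"hand":1}
    - {"translation":[-5.1,32.2,0],"turn":[0,0,0],"hand":1}
    - {"translation":[0,0,0],"turn":[0,0,0],"hand":1}
    - {"translation":[0,0,0],"turn":[0,0,0],"hand":1}
    - {"translation":[0,0,0],"turn":[0,0,0],"hand":1}

```text
time_s: 14.83
eef_pos: [618.4, 113.3, 141.3]
ee_rot: [-0.0, 0.178, 0.984, -0.0]
force: [-0.3, 0.6, 0.0]
grip_width: 1.005
grip_force: 0.0
```

```bash
python3 - <<'E'
from h import *
c=wrist("w8"); W=cloud(c); Z=W[...,2]; N=(np.hypot(W[...,0]-618.6,W[...,1]-114.2)<55)&(c["z_map"]>110)
m=(N&(Z>25)&(Z<33)).astype(np.uint8); n,l,st,ce=cv2.connectedComponentsWithStats(m)
ps=[np.nanmean(W[l==i],0) for i in range(1,n) if st[i,4]>20]; print(np.round(ps,1),np.mean(ps,0))
m=cv2.morphologyEx((N&(Z>18)&(Z<25.)).astype(np.uint8),cv2.MORPH_OPEN,np.ones((9,9))); q=W[m>0]; e=cv2.minEnclosingCircle(q[:,:2].astype(np.float32)); print("dish",e,np.median(q,0))
go((*e[0],28.5),159.5,0)
E
```

```text
[[584.4  98.6  28. ]
 [602.3 147.4  28. ]
 [633.3  80.7  27.9]
 [651.3 129.4  27.8]] [617.84849197 114.03244505  27.92618438]
dish ((619.8788452148438, 109.7530288696289), 29.054527282714844) [619.26337452 110.54227771  22.85397916]
t 14.88 pos [618.5 112.9 141.7] turn [-0.001  0.    -0.002] d now [ -2.4  -2.4 113.2] d after turn [ -2.4  -2.5 113.2]
```

View pics/w8.png

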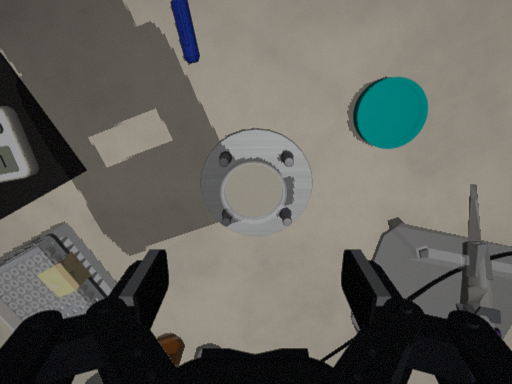

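The pins are at (226,157), (288,157), (226,217) and (286,215), with the dish at (254,190). The gaps line up with the fingers, so I'll descend and grip.

move_arm:
  moves:
    - {"translation":[-2.2,-2.2,20],"turn":[0,0,0],"hand":1}
    - {"translation":[0,0,28],"turn":[0,0,0],"hand":1}
    - {"translation":[0,0,28],"turn":[0,0,0],"hand":1}
    - {"translation":[0,0,22],"turn":[0,0,0],"hand":1}
    - {"translation":[0,0,10],"turn":[0,0,0],"hand":1}
    - {"translation":[0,0,5],"turn":[0,0,0],"hand":1}
    - {"translation":[0,0,0],"turn":[0,0,0],"hand":1}
    - {"translation":[0,0,0],"turn":[0,0,0],"hand":0.4}
    - {"translation":[0,0,0],"turn":[0,0,0],"hand":0.4}
    - {"translation":[0,0,0],"turn":[0,0,0],"hand":0.4}
  grip_force: 35

```text
time_s: 15.72
eef_pos: [621.3, 110.9, 31.4]
ee_rot: [0.002, 0.179, 0.984, 0.0]
force: [-5.7, -1.6, 9.0]
grip_width: 0.634
grip_force: 35.0
```

move_arm:
  moves:
    - {"translation":[0,0,0],"turn":[0,0,0],"hand":0.4}
    - {"translation":[0,0,0],"turn":[0,0,0],"hand":0.4}
    - {"translation":[0,0,0],"turn":[0,0,0],"hand":0.4}
    - {"translation":[0,0,0],"turn":[0,0,0],"hand":0.4}

```text
time_s: 16.05
eef_pos: [621.3, 110.9, 31.5]
ee_rot: [0.002, 0.179, 0.984, 0.0]
force: [-1.1, 0.0, 6.8]
grip_width: 0.636
grip_force: 36.2
```

```bash
python3 - <<'E'
from h import *
go((619.5,110.3,28.5),159.5,0)
c=wrist("w9"); T=c["T_tool_cam"]; Z=c["z_map"]
v,u=np.mgrid[:384,:512]; P=np.stack([(u-c["cx"])/F(c)*Z,(v-c["cy"])/F(c)*Z,Z],-1)@T[:3,:3].T+T[:3,3]
q=P[(Z>0)&(abs(P[...,1])<22)&(P[...,2]>-20)]; 
for x in range(-30,45,6): k=q[abs(q[:,0]-x)<3]; print(x,len(k),np.percentile(k[:,2],[10,50,90]).round(1) if len(k)>5 else "")
E
```

```text
t 16.05 pos [621.3 110.9  31.5] turn [ 0.001  0.004 -0.001] d now [ 1.5 -1.2  3. ] d after turn [ 1.5 -1.2  3. ]
-30 30 [22.6 23.  23.6]
-24 429 [7.9 8.7 9.5]
-18 782 [7.9 8.7 9.4]
-12 837 [8.  8.6 9.3]
-6 884 [7.9 8.6 9.3]
0 915 [7.9 8.6 9.3]
6 947 [7.9 8.6 9.3]
12 990 [7.8 8.5 9.3]
18 1066 [7.8 8.6 9.4]
24 1335 [ 7.9  8.9 23. ]
30 1541 [ 8.5 22.1 23.5]
36 990 [22.2 22.8 23.7]
42 985 [22.1 22.8 23.7]
```

move_arm:
  moves:
    - {"translation":[0,0,-8],"turn":[0,0,0],"hand":0.4}
    - {"translation":[0,0,-20],"turn":[0,0,0],"hand":0.4}
    - {"translation":[0,0,-35],"turn":[0,0,0],"hand":0.4}
    - {"translation":[0,0,-35],"turn":[0,0,0],"hand":0.4}
    - {"translation":[0,0,-20],"turn":[0,0,0],"hand":0.4}
    - {"translation":[0,0,0],"turn":[0,-0.109,0],"hand":0.4}
    - {"translation":[0,0,0],"turn":[0,-0.109,0],"hand":0.4}
    - {"translation":[0,0,0],"turn":[0,-0.109,0],"hand":0.4}
    - {"translation":[0,0,0],"turn":[0,-0.109,0],"hand":0.4}
    - {"translation":[0,0,0],"turn":[0,0,0],"hand":0.4}

```text
time_s: 16.93
eef_pos: [618.1, 112.1, 147.5]
ee_rot: [0.214, 0.173, 0.96, -0.039]
force: [-0.3, 0.6, -1.1]
grip_width: 0.637
grip_force: 37.0
```

```bash
cat >> h.py <<'E'
def held(name):
    c=wrist(name); T=c["T_tool_cam"]; Z=c["z_map"]
    v,u=np.mgrid[:384,:512]; P=np.stack([(u-c["cx"])/F(c)*Z,(v-c["cy"])/F(c)*Z,Z],-1)@T[:3,:3].T+T[:3,3]
    q=P[(Z>0)&(abs(P[...,1])<22)&(P[...,2]>-20)&(P[...,2]<40)]
    return [(x,float(np.median(q[abs(q[:,0]-x)<3,2]).round(1))) for x in range(-30,45,6) if (abs(q[:,0]-x)<3).sum()>5]
E
python3 - <<'E'
from h import *
go((409.6,353.5,132),160.7,-25); print(held("w10"))
E
```

```text
t 16.93 pos [618.1 112.1 147.5] turn [-0.009  0.003 -0.019] d now [ 259.8  153.2 -105. ] d after turn [ 257.2  158.9 -102.8]
[(-24, 8.6), (-18, 8.6), (-12, 8.5), (-6, 8.5), (0, 8.4), (6, 8.4), (12, 8.4), (18, 8.4), (24, 8.5), (30, 11.4)]
```

move_arm:
  moves:
    - {"translation":[0,0,0],"turn":[-0.009,0.003,-0.019],"hand":0.4}
    - {"translation":[28.6,17.6,-11.4],"turn":[0,0,0],"hand":0.4}
    - {"translation":[28.6,17.6,-11.4],"turn":[0,0,0],"hand":0.4}
    - {"translation":[28.6,17.6,-11.4],"turn":[0,0,0],"hand":0.4}
    - {"translation":[28.6,17.6,-11.4],"turn":[0,0,0],"hand":0.4}
    - {"translation":[28.6,17.6,-11.4],"turn":[0,0,0],"hand":0.4}
    - {"translation":[28.6,17.6,-11.4],"turn":[0,0,0],"hand":0.4}
    - {"translation":[28.6,17.6,-11.4],"turn":[0,0,0],"hand":0.4}
    - {"translation":[28.6,17.6,-11.4],"turn":[0,0,0],"hand":0.4}
    - {"translation":[28.6,17.6,-11.4],"turn":[0,0,0],"hand":0.4}

```text
time_s: 17.82
eef_pos: [411.7, 353.4, 133.3]
ee_rot: [0.212, 0.166, 0.962, -0.037]
force: [0.8, 0.4, -0.6]
grip_width: 0.633
grip_force: 37.1
```

move_arm:
  moves:
    - {"translation":[0,0,25],"turn":[0,0,0],"hand":0.4}
    - {"translation":[0,0,25],"turn":[0,0,0],"hand":0.4}
    - {"translation":[0,0,20],"turn":[0,0,0],"hand":0.4}
    - {"translation":[0,0,0],"turn":[0,0,0],"hand":0.4}
    - {"translation":[0,0,0],"turn":[0,0,0],"hand":0.4}

```text
time_s: 18.23
eef_pos: [440.6, 342.2, 69.0]
ee_rot: [0.212, 0.165, 0.962, -0.037]
force: [0.1, 0.3, -0.2]
grip_width: 0.628
grip_force: 37.2
```

```bash
python3 - <<'E'
from h import *
go((445.5,340.9,50.5),160.7,-25); print(held("w11"))
E
```

```text
t 18.23 pos [440.6 342.2  69. ] turn [-0.003 -0.003 -0.003] d now [ 3.2  0.4 18.9] d after turn [ 3.3  0.4 18.9]
[(-24, 8.6), (-18, 8.5), (-12, 8.5), (-6, 8.5), (0, 8.4), (6, 8.4), (12, 8.4), (18, 8.4), (24, 8.5), (30, 11.1), (36, 35.1)]
```

View pics/w11.png

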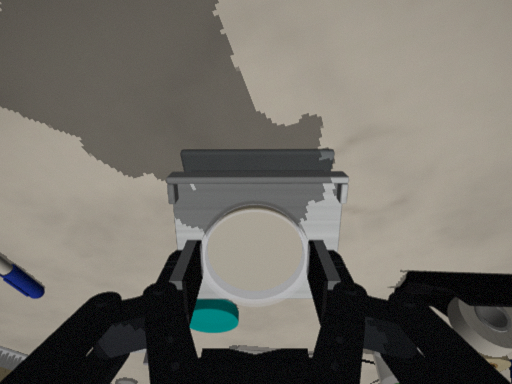

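The dish is centred over the stand at (255,253), and the lip at row 180 spans (168–348). I'll lower it and release.

move_arm:
  moves:
    - {"translation":[2,0.4,8],"turn":[0,0,0],"hand":0.4}
    - {"translation":[0,0,8],"turn":[0,0,0],"hand":0.4}
    - {"translation":[0,0,3.5],"turn":[0,0,0],"hand":0.4}
    - {"translation":[0,0,0],"turn":[0,0,0],"hand":0.4}
    - {"translation":[0,0,0],"turn":[0,0,0],"hand":0.4}

```text
time_s: 18.7
eef_pos: [446.0, 340.7, 50.2]
ee_rot: [0.213, 0.165, 0.962, -0.036]
force: [0.2, 0.0, -0.3]
grip_width: 0.637
grip_force: 37.2
```

move_arm:
  moves:
    - {"translation":[0,0,0],"turn":[0,0,0],"hand":0.7}
    - {"translation":[0,0,0],"turn":[0,0,0],"hand":0.7}
    - {"translation":[0,0,0],"turn":[0,0,0],"hand":1}
    - {"translation":[0,0,0],"turn":[0,0,0],"hand":1}
    - {"translation":[0,0,0],"turn":[0,0,0],"hand":1}
    - {"translation":[0,0,-10],"turn":[0,0,0],"hand":1}
    - {"translation":[0,0,-30],"turn":[0,0,0],"hand":1}
    - {"translation":[0,0,-35],"turn":[0,0,0],"hand":1}
    - {"translation":[0,0,-35],"turn":[0,0,0],"hand":1}
    - {"translation":[0,0,0],"turn":[0,0,0],"hand":1}

```text
time_s: 19.53
eef_pos: [401.9, 358.5, 156.5]
ee_rot: [0.216, 0.164, 0.962, -0.032]
force: [-0.0, -0.3, 0.6]
grip_width: 0.997
grip_force: 0.0
```

```bash
python3 - <<'E'
from h import *
c=wrist("w12"); W=cloud(c); up=np.array([.8554,-.2995,.4226]); n=np.array([-.399,.140,.906]); lat=np.cross(n,up); L=np.array([464.4,334.3,33.75])
h=(W-L)@n; a=(W-L)@up; b=(W-L)@lat
m=((h>11)&(h<19)&(abs(a)<60)&(abs(b)<60)&(c["z_map"]>120)).astype(np.uint8); m=cv2.morphologyEx(m,cv2.MORPH_OPEN,np.ones((5,5)))>0
q=np.c_[a[m],b[m]].astype(np.float32); print("dish up/lat/r",cv2.minEnclosingCircle(q),"expect a=28-41=-13; h",np.percentile(h[m],[5,50,95]), "tilt",np.polyfit(a[m],h[m],1),np.polyfit(b[m],h[m],1))
go((596,-296,170),79.3,0)
E
```

```text
dish up/lat/r ((-13.051034927368164, -0.9441847205162048), 28.321765899658203) expect a=28-41=-13; h [13.22765579 14.3297081  15.35469867] tilt [7.16784126e-04 1.43182789e+01] [4.78637468e-04 1.43087529e+01]
t 19.58 pos [402.1 357.6 153.7] turn [0.316 0.357 1.395] d now [-369.5 -552.7  151.5] d after turn [-606.2  311.9  -16.3]
```

View pics/w12.png

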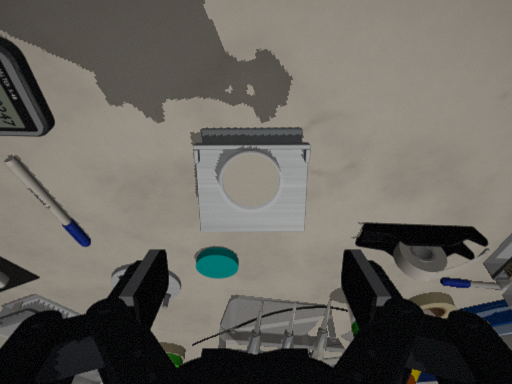

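The dish is seated: it lies flat, 28 mm up from the lip, laterally −1 mm. Next is the bottle.

move_arm:
  moves:
    - {"translation":[0,0,0],"turn":[0,0.109,0],"hand":1}
    - {"translation":[0,0,0],"turn":[0,0.109,0],"hand":1}
    - {"translation":[0,0,0],"turn":[0,0.109,0],"hand":1}
    - {"translation":[0,0,0],"turn":[0,0.109,0],"hand":1}
    - {"translation":[-22.2,-30.7,-1],"turn":[0,0,0],"hand":1}
    - {"translation":[-22.2,-30.7,-1],"turn":[0,0,0],"hand":1}
    - {"translation":[-22.2,-30.7,-1],"turn":[0,0,0],"hand":1}
    - {"translation":[-22.2,-30.7,-1],"turn":[0,0,0],"hand":1}
    - {"translation":[-22.2,-30.7,-1],"turn":[0,0,0],"hand":1}
    - {"translation":[-22.2,-30.7,-1],"turn":[0,0,0],"hand":1}

```text
time_s: 20.42
eef_pos: [466.6, 136.1, 155.3]
ee_rot: [-0.001, 0.169, 0.986, 0.0]
force: [1.2, 0.1, -0.6]
grip_width: 0.997
grip_force: 0.0
```

move_arm:
  moves:
    - {"translation":[-22.2,-30.7,-1],"turn":[0,0,0],"hand":1}
    - {"translation":[-22.2,-30.7,-1],"turn":[0,0,0],"hand":1}
    - {"translation":[-22.2,-30.7,-1],"turn":[0,0,0],"hand":1}
    - {"translation":[-22.2,-30.7,-1],"turn":[0,0,0],"hand":1}
    - {"translation":[-22.2,-30.7,-1],"turn":[0,0,0],"hand":1}
    - {"translation":[-22.2,-30.7,-1],"turn":[0,0,0],"hand":1}
    - {"translation":[-22.2,-30.7,-1],"turn":[0,0,0],"hand":1}
    - {"translation":[-22.2,-30.7,-1],"turn":[0,0,0],"hand":1}
    - {"translation":[-22.2,-30.7,-1],"turn":[0,0,0],"hand":1}
    - {"translation":[0,0,0],"turn":[0,0,0],"hand":1}

```text
time_s: 21.25
eef_pos: [563.8, -194.9, 163.4]
ee_rot: [-0.0, 0.171, 0.985, -0.0]
force: [-0.6, 0.4, 0.6]
grip_width: 1.002
grip_force: 0.0
```

```bash
python3 - <<'E'
from h import *
go((596,-296,170),160.7,0)
c=wrist("w13"); W=cloud(c); Z=W[...,2]; N=np.hypot(W[...,0]-596,W[...,1]+296)<60
m=cv2.morphologyEx((N&(Z>97)&(Z<108)).astype(np.uint8),cv2.MORPH_OPEN,np.ones((5,5)))>0
q=W[m]; print(m.sum(),cv2.minEnclosingCircle(q[:,:2].astype(np.float32)),np.median(q,0))
E
```

```text
t 21.25 pos [ 563.8 -194.9  163.4] turn [-0.001 -0.001 -0.007] d now [-64.3 -84.4  -6.5] d after turn [-63.8 -84.8  -6.6]
0 ((0.0, 0.0), 0.0) [nan nan nan]
  return _methods._mean(a, axis=axis, dtype=dtype,
  ret = um.true_divide(
```

move_arm:
  moves:
    - {"translation":[-21.4,-28.2,-3],"turn":[0,0,-0.007],"hand":1}
    - {"translation":[-21.4,-28.2,-3],"turn":[0,0,0],"hand":1}
    - {"translation":[-21.4,-28.2,-3],"turn":[0,0,0],"hand":1}
    - {"translation":[0,0,0],"turn":[0,0,0],"hand":1}
    - {"translation":[0,0,0],"turn":[0,0,0],"hand":1}
    - {"translation":[0,0,0],"turn":[0,0,0],"hand":1}

```text
time_s: 21.8
eef_pos: [596.1, -288.5, 172.6]
ee_rot: [-0.001, 0.165, 0.986, 0.001]
force: [-0.2, 0.6, -0.7]
grip_width: 1.004
grip_force: 0.0
```

```bash
python3 - <<'E'
from h import *
c=wrist("w14"); W=cloud(c); Z=W[...,2]; N=np.hypot(W[...,0]-596,W[...,1]+296)<60
m=cv2.morphologyEx((N&(Z>97)&(Z<108)).astype(np.uint8),cv2.MORPH_OPEN,np.ones((5,5)))>0
q=W[m]; e=cv2.minEnclosingCircle(q[:,:2].astype(np.float32)); print(m.sum(),e,np.median(q,0))
go((*e[0],58.5),160.7,0)
E
```

```text
1692 ((594.937255859375, -295.5682678222656), 17.272939682006836) [ 593.69675278 -295.02461113  100.93995063]
t 21.85 pos [ 596.2 -288.2  172.9] turn [ 0.001 -0.002  0.007] d now [ -1.5  -7.5 114.4] d after turn [ -1.3  -7.3 114.4]
```

View pics/w14.png

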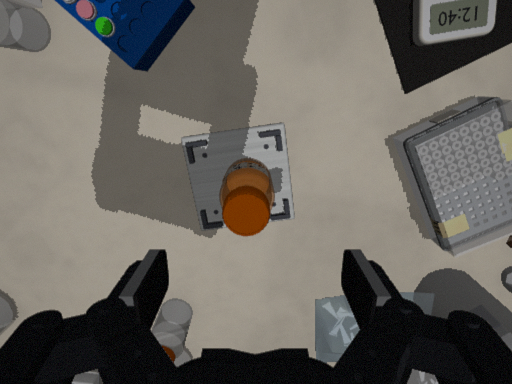

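The bottle is upright on the nest with its cap at (246,210). The fingers clear its neighbours, so I'll descend and grip.

move_arm:
  moves:
    - {"translation":[-1.4,-7.3,10],"turn":[0,0,0],"hand":1}
    - {"translation":[0,0,25],"turn":[0,0,0],"hand":1}
    - {"translation":[0,0,25],"turn":[0,0,0],"hand":1}
    - {"translation":[0,0,25],"turn":[0,0,0],"hand":1}
    - {"translation":[0,0,20],"turn":[0,0,0],"hand":1}
    - {"translation":[0,0,9.5],"turn":[0,0,0],"hand":1}
    - {"translation":[0,0,0],"turn":[0,0,0],"hand":1}
    - {"translation":[0,0,0],"turn":[0,0,0],"hand":1}
    - {"translation":[0,0,0],"turn":[0,0,0],"hand":0.3}
    - {"translation":[0,0,0],"turn":[0,0,0],"hand":0.3}
  grip_force: 45

```text
time_s: 22.68
eef_pos: [595.8, -297.4, 60.5]
ee_rot: [0.001, 0.165, 0.986, -0.0]
force: [0.3, 0.2, -0.2]
grip_width: 0.748
grip_force: 0.0
```

move_arm:
  moves:
    - {"translation":[0,0,0],"turn":[0,0,0],"hand":0.3}
    - {"translation":[0,0,0],"turn":[0,0,0],"hand":0.3}
    - {"translation":[0,0,0],"turn":[0,0,0],"hand":0.3}
    - {"translation":[0,0,0],"turn":[0,0,0],"hand":0.3}
    - {"translation":[0,0,0],"turn":[0,0,0],"hand":0.3}

```text
time_s: 23.1
eef_pos: [595.7, -297.3, 60.2]
ee_rot: [0.0, 0.165, 0.986, -0.0]
force: [0.3, 0.7, 5.6]
grip_width: 0.518
grip_force: 45.9
```

```bash
python3 - <<'E'
from h import *
go((595.3,-295.4,58.5),160.7,0)
E
```

```text
t 23.1 pos [ 595.7 -297.3   60.2] turn [-0.     0.001  0.005] d now [1.  1.7 1.7] d after turn [1.  1.7 1.7]
```

move_arm:
  moves:
    - {"translation":[0,0,-8],"turn":[0,0,0],"hand":0.3}
    - {"translation":[0,0,-20],"turn":[0,0,0],"hand":0.3}
    - {"translation":[0,0,-30],"turn":[0,0,0],"hand":0.3}
    - {"translation":[0,0,-30],"turn":[0,0,0],"hand":0.3}
    - {"translation":[0,0,-12],"turn":[0,0,0],"hand":0.3}
    - {"translation":[4,14,0],"turn":[0,0,0],"hand":0.3}
    - {"translation":[7,25,0],"turn":[0,0,0],"hand":0.3}
    - {"translation":[9.4,33,0],"turn":[0,0,0],"hand":0.3}
    - {"translation":[9.4,33,0],"turn":[0,0,0],"hand":0.3}
    - {"translation":[9.4,33,0],"turn":[0,0,0],"hand":0.3}

```text
time_s: 23.93
eef_pos: [602.1, -151.3, 156.9]
ee_rot: [-0.002, 0.165, 0.986, 0.001]
force: [0.3, 0.1, -1.4]
grip_width: 0.519
grip_force: 46.0
```

move_arm:
  moves:
    - {"translation":[9.4,33,0],"turn":[0,0,0],"hand":0.3}
    - {"translation":[9.4,33,0],"turn":[0,0,0],"hand":0.3}
    - {"translation":[9.4,33,0],"turn":[0,0,0],"hand":0.3}
    - {"translation":[9.4,33,0],"turn":[0,0,0],"hand":0.3}
    - {"translation":[9.4,33,0],"turn":[0,0,0],"hand":0.3}
    - {"translation":[9.4,33,0],"turn":[0,0,0],"hand":0.3}
    - {"translation":[8.4,30,0],"turn":[0,0,0],"hand":0.3}
    - {"translation":[5,18,0],"turn":[0,0,0],"hand":0.3}
    - {"translation":[0,0,0],"turn":[0,0,0],"hand":0.3}
    - {"translation":[0,0,0],"turn":[0,0,0],"hand":0.3}

```text
time_s: 24.77
eef_pos: [616.1, 102.7, 157.5]
ee_rot: [-0.002, 0.164, 0.986, 0.0]
force: [0.8, -0.8, -1.2]
grip_width: 0.517
grip_force: 46.0
```

```bash
python3 - <<'E'
from h import *
go((618.2,114.2,62.5),160.7,0); wrist("w15")
E
```

```text
t 24.77 pos [616.1 102.7 157.5] turn [-0.001 -0.004  0.007] d now [ 1.4 11.6 95. ] d after turn [ 1.8 11.6 95. ]
```

View pics/w15.png

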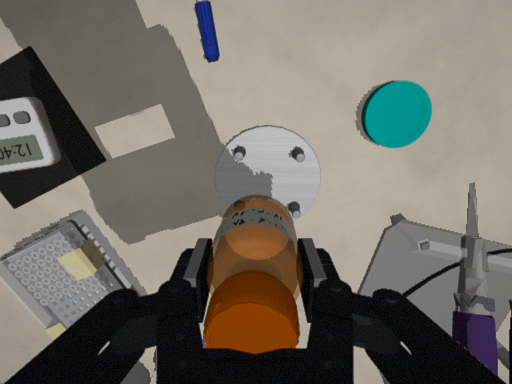

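The bottle is held upright, with the pins at (239,153), (299,155) and (294,209). I'll shift 11.6 mm and lower it.

move_arm:
  moves:
    - {"translation":[0.6,11.6,0],"turn":[0,0,0],"hand":0.3}
    - {"translation":[0,0,20],"turn":[0,0,0],"hand":0.3}
    - {"translation":[0,0,25],"turn":[0,0,0],"hand":0.3}
    - {"translation":[0,0,20],"turn":[0,0,0],"hand":0.3}
    - {"translation":[0,0,0],"turn":[0,0,0],"hand":0.3}
    - {"translation":[0,0,0],"turn":[0,0,0],"hand":0.3}

```text
time_s: 25.32
eef_pos: [620.2, 112.3, 93.7]
ee_rot: [-0.001, 0.165, 0.986, 0.0]
force: [-0.2, -0.6, -0.5]
grip_width: 0.512
grip_force: 46.1
```

```bash
python3 - <<'E'
from h import *
go((618.2,114.2,62.5),160.7,0)
E
```

```text
t 25.32 pos [620.2 112.3  93.7] turn [-0.    -0.003  0.004] d now [ 2.4  1.1 31.2] d after turn [ 2.5  1.1 31.2]
```

move_arm:
  moves:
    - {"translation":[1.4,1.1,12],"turn":[0,0,0],"hand":0.3}
    - {"translation":[0,0,12],"turn":[0,0,0],"hand":0.3}
    - {"translation":[0,0,6],"turn":[0,0,0],"hand":0.3}
    - {"translation":[0,0,1.2],"turn":[0,0,0],"hand":0.3}
    - {"translation":[0,0,0],"turn":[0,0,0],"hand":0.3}
    - {"translation":[0,0,0],"turn":[0,0,0],"hand":0.3}

```text
time_s: 25.82
eef_pos: [619.4, 114.1, 63.0]
ee_rot: [-0.0, 0.165, 0.986, 0.0]
force: [-1.0, -0.1, -0.3]
grip_width: 0.513
grip_force: 46.1
```

move_arm:
  moves:
    - {"translation":[0,0,0.8],"turn":[0,0,0],"hand":0.3}
    - {"translation":[0,0,0],"turn":[0,0,0],"hand":0.3}
    - {"translation":[0,0,0],"turn":[0,0,0],"hand":0.6}
    - {"translation":[0,0,0],"turn":[0,0,0],"hand":0.8}
    - {"translation":[0,0,0],"turn":[0,0,0],"hand":1}
    - {"translation":[0,0,0],"turn":[0,0,0],"hand":1}
    - {"translation":[0,0,0],"turn":[0,0,0],"hand":1}
    - {"translation":[0,0,-20],"turn":[0,0,0],"hand":1}
    - {"translation":[0,0,-35],"turn":[0,0,0],"hand":1}
    - {"translation":[0,0,-35],"turn":[0,0,0],"hand":1}

```text
time_s: 26.65
eef_pos: [618.8, 114.0, 152.5]
ee_rot: [-0.002, 0.165, 0.986, 0.0]
force: [0.7, 0.5, -1.0]
grip_width: 0.997
grip_force: 0.0
```

move_arm:
  moves:
    - {"translation":[0,0,-25],"turn":[0,0,0],"hand":1}
    - {"translation":[0,0,0],"turn":[0,0,0],"hand":1}
    - {"translation":[0,0,0],"turn":[0,0,0],"hand":1}

```text
time_s: 26.9
eef_pos: [619.9, 114.1, 178.5]
ee_rot: [0.001, 0.165, 0.986, 0.001]
force: [-0.6, 0.7, -0.8]
grip_width: 1.003
grip_force: 0.0
```

```bash
python3 - <<'E'
from h import *
c=wrist("w16"); W=cloud(c); Z=W[...,2]; N=np.hypot(W[...,0]-618,W[...,1]-114)<60
m=cv2.morphologyEx((N&(Z>97)&(Z<112)).astype(np.uint8),cv2.MORPH_OPEN,np.ones((5,5)))>0
q=W[m]; print(m.sum(),cv2.minEnclosingCircle(q[:,:2].astype(np.float32)),np.median(q,0))
go((506,-85.4,120),169.5,0)
E
```

```text
1661 ((618.4501342773438, 116.3504638671875), 17.14299774169922) [617.14797169 116.84835515 102.91675384]
t 26.95 pos [619.3 114.  176.8] turn [ 0.    -0.001 -0.148] d now [  42.1 -225.5   56.8] d after turn [  75.  -216.7   56.8]
```

View pics/w16.png

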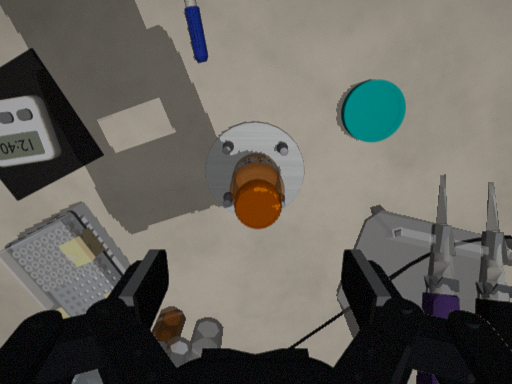

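The bottle stands between the pins with its cap at (258,205) and its centre about 2 mm off. Now the timer.

move_arm:
  moves:
    - {"translation":[0,0,0],"turn":[0,0,-0.074],"hand":1}
    - {"translation":[0,0,0],"turn":[0,0,-0.074],"hand":1}
    - {"translation":[10.7,-31,0],"turn":[0,0,0],"hand":1}
    - {"translation":[10.7,-31,0],"turn":[0,0,0],"hand":1}
    - {"translation":[10.7,-31,0],"turn":[0,0,0],"hand":1}
    - {"translation":[10.7,-31,0],"turn":[0,0,0],"hand":1}
    - {"translation":[10.7,-31,8],"turn":[0,0,0],"hand":1}
    - {"translation":[10.7,-31,16],"turn":[0,0,0],"hand":1}
    - {"translation":[10.7,-31,20],"turn":[0,0,0],"hand":1}
    - {"translation":[0,0,30],"turn":[0,0,0],"hand":1}

```text
time_s: 27.78
eef_pos: [504.4, -89.4, 102.6]
ee_rot: [-0.0, 0.094, 0.996, -0.0]
force: [1.4, -0.5, 0.2]
grip_width: 0.997
grip_force: 0.0
```

move_arm:
  moves:
    - {"translation":[0,0,30],"turn":[0,0,0],"hand":1}
    - {"translation":[0,0,0],"turn":[0,0,0],"hand":1}
    - {"translation":[0,0,0],"turn":[0,0,0],"hand":1}
    - {"translation":[0,0,0],"turn":[0,0,0],"hand":1}

```text
time_s: 28.12
eef_pos: [506.7, -85.5, 74.0]
ee_rot: [-0.0, 0.091, 0.996, 0.0]
force: [-0.1, -0.3, 1.0]
grip_width: 1.004
grip_force: 0.0
```

```bash
python3 - <<'E'
from h import *
c=wrist("w17"); W=cloud(c); Z=W[...,2]
m=(Z>13)&(Z<24)&(abs(W[...,0]-506)<60)&(abs(W[...,1]+84)<60)&(c["z_map"]>110); r=cv2.minAreaRect(W[m][:,:2].astype(np.float32)); print("timer",r,np.median(Z[m]))
go((506,-85.4,20.5),169.5,0)
E
```

```text
timer ((506.302490234375, -85.36962890625), (62.16251754760742, 60.356101989746094), 79.5911865234375) 17.522929932884665
t 28.17 pos [506.9 -85.5  74.4] turn [0.    0.001 0.   ] d now [ 1.  -0.1 53.9] d after turn [ 0.9 -0.1 53.9]
```

move_arm:
  moves:
    - {"translation":[0.8,0,22],"turn":[0,0,0],"hand":1}
    - {"translation":[0,0,20],"turn":[0,0,0],"hand":1}
    - {"translation":[0,0,11.5],"turn":[0,0,0],"hand":1}
    - {"translation":[0,0,0],"turn":[0,0,0],"hand":1}
    - {"translation":[0,0,0],"turn":[0,0,0],"hand":0.5}
    - {"translation":[0,0,0],"turn":[0,0,0],"hand":0.5}
    - {"translation":[0,0,0],"turn":[0,0,0],"hand":0.5}
    - {"translation":[0,0,0],"turn":[0,0,0],"hand":0.5}
    - {"translation":[0,0,0],"turn":[0,0,0],"hand":0.5}
    - {"translation":[0,0,0],"turn":[0,0,0],"hand":0.5}
  grip_force: 40

```text
time_s: 29.0
eef_pos: [506.3, -85.6, 21.4]
ee_rot: [0.001, 0.092, 0.996, -0.0]
force: [-0.4, 0.9, 5.6]
grip_width: 0.715
grip_force: 43.5
```

move_arm:
  moves:
    - {"translation":[0,0,-10],"turn":[0,0,0],"hand":0.5}
    - {"translation":[0,0,-25],"turn":[0,0,0],"hand":0.5}
    - {"translation":[0,0,-35],"turn":[0,0,0],"hand":0.5}
    - {"translation":[0,0,-25],"turn":[0,0,0],"hand":0.5}
    - {"translation":[0,0,0],"turn":[0,0,0],"hand":0.5}
    - {"translation":[0,0,0],"turn":[0,0,0],"hand":0.5}

```text
time_s: 29.5
eef_pos: [506.1, -85.6, 116.8]
ee_rot: [0.002, 0.092, 0.996, -0.0]
force: [-0.8, 0.8, -1.1]
grip_width: 0.712
grip_force: 44.2
```

```bash
python3 - <<'E'
from h import *
print(held("w18")); go((595.6,-304.6,115),169.3,0)
E
```

```text
[(-30, 4.7), (-24, 4.0), (-18, 3.6), (-12, 3.6), (-6, 3.6), (0, 4.0), (6, 4.1), (12, 1.9), (18, 3.4), (24, 4.1), (30, 6.8)]
t 29.55 pos [505.4 -85.4 115.3] turn [0.    0.    0.003] d now [-128.7 -199.1    0.3] d after turn [-129.4 -198.6    0.3]
```

move_arm:
  moves:
    - {"translation":[-18.4,-28.4,0],"turn":[0,0,0],"hand":0.5}
    - {"translation":[-18.4,-28.4,0],"turn":[0,0,0],"hand":0.5}
    - {"translation":[-18.4,-28.4,0],"turn":[0,0,0],"hand":0.5}
    - {"translation":[-18.4,-28.4,0],"turn":[0,0,0],"hand":0.5}
    - {"translation":[-18.4,-28.4,0],"turn":[0,0,0],"hand":0.5}
    - {"translation":[-18.4,-28.4,0],"turn":[0,0,0],"hand":0.5}
    - {"translation":[-18.4,-28.4,15],"turn":[0,0,0],"hand":0.5}
    - {"translation":[0,0,25],"turn":[0,0,0],"hand":0.5}
    - {"translation":[0,0,20],"turn":[0,0,0],"hand":0.5}
    - {"translation":[0,0,0],"turn":[0,0,0],"hand":0.5}

```text
time_s: 30.38
eef_pos: [593.2, -303.1, 48.3]
ee_rot: [-0.005, 0.092, 0.996, 0.003]
force: [-0.4, 1.2, -2.2]
grip_width: 0.719
grip_force: 44.1
```

move_arm:
  moves:
    - {"translation":[0,0,0],"turn":[0,0,0],"hand":0.5}
    - {"translation":[0,0,0],"turn":[0,0,0],"hand":0.5}

```text
time_s: 30.55
eef_pos: [596.1, -304.3, 55.4]
ee_rot: [-0.0, 0.091, 0.996, 0.0]
force: [0.4, 0.3, -1.0]
grip_width: 0.714
grip_force: 44.1
```

```bash
python3 - <<'E'
from h import *
go((595.6,-304.6,25),169.3,0); wrist("w19")
E
```

```text
t 30.55 pos [ 596.1 -304.3   55.4] turn [ 0.    -0.     0.004] d now [ 0.4 -0.4 30.4] d after turn [ 0.4 -0.4 30.4]
```

View pics/w19.png

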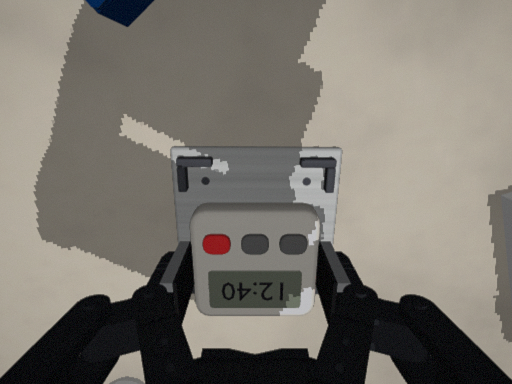

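The timer is squarely aligned with the nest: the plate spans columns 171–341 and the timer 190–320. I'll lower it and release.

move_arm:
  moves:
    - {"translation":[0.4,-0.4,14],"turn":[0,0,0],"hand":0.5}
    - {"translation":[0,0,11],"turn":[0,0,0],"hand":0.5}
    - {"translation":[0,0,5],"turn":[0,0,0],"hand":0.5}
    - {"translation":[0,0,0],"turn":[0,0,0],"hand":0.5}
    - {"translation":[0,0,0],"turn":[0,0,0],"hand":0.5}
    - {"translation":[0,0,0],"turn":[0,0,0],"hand":0.8}
    - {"translation":[0,0,0],"turn":[0,0,0],"hand":1}
    - {"translation":[0,0,0],"turn":[0,0,0],"hand":1}
    - {"translation":[0,0,0],"turn":[0,0,0],"hand":1}
    - {"translation":[0,0,0],"turn":[0,0,0],"hand":1}

```text
time_s: 31.43
eef_pos: [595.2, -304.7, 24.4]
ee_rot: [-0.0, 0.092, 0.996, 0.0]
force: [-0.4, -0.0, -0.0]
grip_width: 1.0
grip_force: 0.0
```

move_arm:
  moves:
    - {"translation":[0,0,-15],"turn":[0,0,0],"hand":1}
    - {"translation":[0,0,-30],"turn":[0,0,0],"hand":1}
    - {"translation":[0,0,-35],"turn":[0,0,0],"hand":1}
    - {"translation":[0,0,-35],"turn":[0,0,0],"hand":1}
    - {"translation":[0,0,-35],"turn":[0,0,0],"hand":1}
    - {"translation":[0,0,0],"turn":[0,0,0],"hand":1}
    - {"translation":[0,0,0],"turn":[0,0,0],"hand":1}

```text
time_s: 32.02
eef_pos: [595.9, -305.2, 176.5]
ee_rot: [0.001, 0.092, 0.996, -0.001]
force: [0.0, 0.8, -0.9]
grip_width: 0.997
grip_force: 0.0
```

```bash
python3 - <<'E'
from h import *
from rig import capture
c=wrist("w20"); W=cloud(c); Z=W[...,2]; N=(abs(W[...,0]-595.6)<60)&(abs(W[...,1]+304.6)<60)&(c["z_map"]>110)
m=cv2.morphologyEx((N&(Z>17)&(Z<28)).astype(np.uint8),cv2.MORPH_OPEN,np.ones((5,5)))>0; q=W[m]; r=cv2.minAreaRect(q[:,:2].astype(np.float32)); print("timer",r,np.median(Z[m]))
print("tilt",np.linalg.lstsq(np.c_[q[:,:2]-q[:,:2].mean(0),np.ones(len(q))],q[:,2],rcond=None)[0])
m=N&(Z>3)&(Z<30); print("plate",cv2.minAreaRect(W[m][:,:2].astype(np.float32)))
t=capture("top")["image"]; cv2.imwrite("pics/fin.png",np.hstack([cv2.resize(c["image"],(400,300)),cv2.resize(t[130:280,90:290],(400,300))]))
E
```

```text
timer ((594.9016723632812, -305.378173828125), (61.89935302734375, 59.211185455322266), 79.49861145019531) 20.462762000362744
tilt [-9.28600672e-04 -3.55956035e-04  2.05486498e+01]
plate ((594.8983154296875, -304.5340576171875), (100.19580841064453, 100.0683822631836), 79.07836151123047)
```

View pics/fin.png

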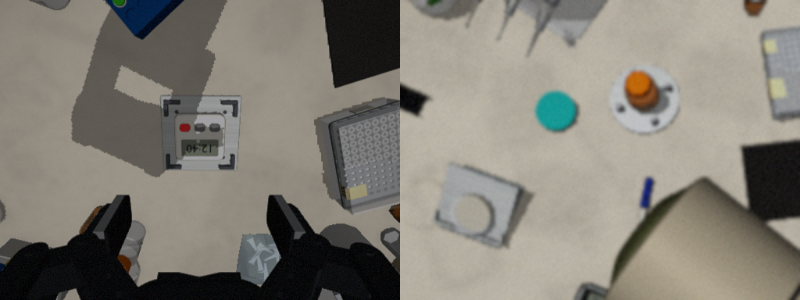

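All three are in place: the timer is in the nest at (200,135), the bottle is on the pin base at (642,92), and the dish is on the stand against the lip at (473,213).

```bash
python3 -c "
from rig import finish_job; print(finish_job())"
```

```text
the job is handed in; nothing more can be done
None
```

The dish (on the sloped stand, flat against its lip), the brown bottle (upright between the pins) and the timer (flat and face up in the square plate) were put back in that order, and the job was handed in after about 32 s.

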